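Stand a rack of set agar slants back up and fold the slant stand's prop

TASK

The agar slants have set. Push the tube rack, which leans back on the slant stand's wire prop, up again until it stands on its feet on the stand's rubber mat, and then flip the prop over, away from the rack, until it lies flat on the stand. Do it all by pushing gently with the fingers: pinch and lift nothing, and leave the things that lie and stand beside it alone.

Things in the scene. Friction and masses are not known exactly. Their poses are not given: they have to be found in the camera images.
- rack: White tube rack, loose, 0.2 to 0.35 kg: a box 44 mm (its x) by 104 mm (y) by 56 mm (z) with six capped tubes fast in it. Origin: centre of its underside; z towards the caps, x to its back, the side it leans to. At the start it leans back 41 degrees, lower back edge on the mat, its back on the prop's bar; within about 28 degrees of upright it drops onto its feet by itself. Upright, the origin is at z = 5 mm.
- cap (a point): Centre of the middle cap of the rack's back row. The caps are 16 mm across and 15 mm high, tops 82 mm above the rack's underside, 10.5 mm behind or before its middle plane: back row at y = +37, +12, -37 mm, front row at +37, -12, -37 mm. In the leaning rack the back caps stand farthest out and are the place to push on: their upper back rim is at x = 51, z = 69 mm in the stand's frame.
- stand: Slant stand: grey sheet-metal base, fast on the counter, 3 mm thick, x = -66 to +98 mm, y = -90 to +90 mm, front edge turned up 10 mm high. Origin at counter height under the leaning rack's lower back edge; x points the way the rack leans, y along the rack. A rubber mat (top at z = 5 mm) covers x = -60 to +13, y = -75 to +75 mm; the rack's edge grips it, so the rack turns about this edge when pushed.
- prop (a joint): Prop hinge, rad: 0 = raised on its stop, carrying the rack; grows as the prop is flipped over to the stand's +x side; 1.99 = flat, end of travel. Stiff hinge: stays where it is left, 1 to 2 N on the bar moves it. The prop is a steel wire frame with a cross bar (170 mm long along y, 10 mm thick, 30 mm from the hinge axis); raised, the bar's centre is at x = 34, z = 36 mm in the stand's frame.
- hinge (a point): Middle of the prop's hinge axis: x = 46.5, z = 9 mm in the stand's frame; the axis runs along the stand's y.
- prop_left (a point): Point on the axis of the prop's bar, 73 mm from its middle, in the free end on the stand's +y side. The bar's ends stand out 33 mm beyond the rack on both sides and can be pushed there beside the rack.
- prop_right (a point): The same point in the free end on the stand's -y side.
- foot_front (a point): Middle of the rack's lower front long edge.
- foot_back (a point): Middle of the rack's lower back long edge, about which the leaning rack turns.
- petri_a: Closed petri dish, 56 mm across, 13 mm high, beside the stand on its +y side; leave it alone. Origin at its underside.
- marker_pen: Marker pen, 135 x 17 x 16 mm, lying beside the stand on its -y side; leave it alone.
- oil: Small dropper bottle with black bulb cap, 26 mm across, 74 mm high, behind the petri dish; leave it alone. Origin at its underside.
There are look-alikes about, which are no part of the job. What is shaped like the rack but red is not meant.

How it is judged (in metres and radians):
On the way, in this order (a step that is already met when the one before it is completed fails the run):
1. the rack stands upright on its feet on the mat, with the prop still raised (angle between rack's own z axis and vertical below 0.08 rad and height (world z) of rack below 0.01 m and x of rack in the frame of stand between -0.055 and 0 m and y of rack in the frame of stand between -0.035 and 0.035 m and angle between the x axis of rack and the x axis of stand, either way round below 0.3 rad and value of joint prop below 0.6 rad), for 0.3 s.
2. the prop is flipped over and lies flat on the stand (value of joint prop above 1.85 rad), for 0.2 s.
At the end, for the whole second after the job is handed in: The rack stands upright (within 4.5 degrees) at rest on the mat, square to the stand within 17 degrees and less than 35 mm off its middle; the prop lies flat (hinge beyond 1.85 of 1.99 rad); the petri dish, marker and dropper bottle have not been moved by more than 30 mm or tipped (angle between rack's own z axis and vertical below 0.08 rad and height (world z) of rack below 0.01 m and x of rack in the frame of stand between -0.055 and 0 m and y of rack in the frame of stand between -0.035 and 0.035 m and angle between the x axis of rack and the x axis of stand, either way round below 0.3 rad and value of joint prop above 1.85 rad and linear speed of rack below 0.02 m/s); the robot touches nothing.
It fails at once if the rack was lifted: both of its long bottom edges left the mat by more than 15 mm (height (world z) of each of foot_front, foot_back above 0.02 m).
It fails at once if the rack was knocked down flat (angle between rack's own z axis and vertical above 1.05 rad).
It fails at once if the rack was pinched or shoved hard (more than 25 N between fingers and rack) (contact force between the fingers and rack above 25 N).
It fails at once if the prop was gripped or forced: more than 25 N from the fingers while it was being flipped, before it was nearly flat (contact force between the fingers and stand above 25 N and value of joint prop below 1.7 rad).
It fails at once if the petri dish, the marker or the dropper bottle beside the stand was moved by more than 30 mm or tipped (distance of any of petri_a, marker_pen, oil from where it was at the start of the episode above 0.03 m or angle between any of petri_a, marker_pen, oil's own z axis and vertical above 0.5 rad).
It also fails if it takes over 43 s, if anything falls off the work surface, if the arm or the gripper's body presses on something with over 40 N, if the wrist force passes 120 N, or if a joint passes its speed limit or range.

ROBOT

A 6-joint arm with a two-finger parallel gripper is mounted at the origin on a cart in front of the work surface, level with it; the furniture and walls round the work are solid. World frame = base frame: x ahead of the robot, y to its left, z up, the work surface at z = 0. Lengths are in m, angles in degrees, forces in N, time in s.
With the tool pointing down it reaches from about 0.375 to 0.975 m from the base axis. Payload 3.8 kg.
Tool frame: the origin (TCP) lies at the very end of the fingers, on their centre line; the grasp point (between the pads) lies manip.tcp_to_grasp behind it (manip.tcp_to_grasp is the distance from the TCP to the grasp point, in m); z points along the fingers, y is the direction in which the jaws open and shut (so a half turn about z gives the same grasp; the last joint's range is limited). The gripper opens to 88 mm and grips with 3 to 60 N. Pads are 18 mm wide; open, the fingers measure 123 mm over their backs; the gripper's body (75 mm by 187 mm) begins 45 mm behind the grasp point.
Start: joints at [63.719, 15.12, 91.902, -0, 72.978, -2.114], TCP at [0.276, 0.616, 0.216] pointing down, gripper open.
Joint ranges: [-150.88, 150.88], [-54.13, 125.18], [17.81, 147.31], [-75.09, 255.09], [0, 152.58], [-146.25, 146.25]. Speed limits (degrees/s): [147.25, 147.25, 180, 180, 180, 180].

INTERFACE

Orientations are given as a 3x3 rotation matrix whose columns are the frame's x, y, z axes.
In Python, from cell import manip gives the robot as it stands.
- The arm moves only by the tool play_rows, never from a script. Its argument "series" is a list of rows, each a list of 3 entries, a list of its own where there are three numbers: the turn, a rotation vector about the tool's x, y, z in rad, then the shift along the tool's x, y, z in mm, then the gripper command: -1 is fully open, 1 is shut, values between are in proportion. A call has 1 to 12 rows; each row shifts and turns the commanded pose from where the row before left it, along the tool's axes as they then stand; what a row does not reach is not made up. A row lasts 1/10 s, in which the tool goes at most 50 mm and 8.59 degrees, less where a joint would pass 70% of its speed; a pose out of reach is approached as far as the arm can. A call is refused whole if a number of a shift passes 50 or a number of a turn 0.15, either way. A call with a gripper value outside its range is refused whole. The fingers move at their own pace and stop on an object; the grip force is fixed at half the most. Time passes only in rows, so rows that do not move let the fingers close. It gives the time, the measured TCP pose, the force and the opening at its end, in the units of the state.
- manip.state(): the state, without advancing time (a new reading comes with each control period).
- manip.camera(name): name is "scene" or "side" or "wrist"; returns a dict with "pixels" (384x512x3 uint8, red, green, blue), "vertical_fov" (degrees; the focal length in pixels is half the picture's height over the tangent of half this angle, whatever the lens; pixels are square), "cx", "cy" (the principal point, pixels), "extrinsics" (4x4, takes a point from world to camera coordinates). Camera axes: x right, y down, z forward; pixel columns grow to the right and rows downward; lengths in m; the calibration is good to about 2 mm. A picture is of the moment at which its call begins. There is no depth.
- manip.finish_job(): hands the job in, once; it reports no verdict.
Trained networks look in the newest picture that a camera, given by its name, has taken for a name from the list of things; names that differ only in an ending like _2 or _b are one class to them, and where a whole thing is asked for, a point or a joint stands for the part that bears it (a point fixed in the world has none). Each returns a list of dicts, best first, with "p" (0 to 1); they miss things now and then, are a little off and sometimes report something else, mostly with a low value. They report only what shows in the picture. A call takes as long as a camera call. They do not tell look-alikes from the thing itself.
- manip.regions_of(name, camera): "region" (384x512 bool, what is visible of it) and "rect" ([left, top, right, bottom] in pixels, round what is visible of it).
The state is a dict: "clock": time; "qpos": joint angles; "qd": joint speeds; "tau": joint torques, N m; "tool_pos": TCP position; "orientation": TCP orientation; "ft_force": force on the tool from outside, world axes, zero at the start; "wrist_torque": the same for the moment, N m; "gripper_width": finger opening in m.
Only numpy, scipy, OpenCV 4.12 (cv2) and the standard library are available. Lean on these libraries where they do the work, as an engineer would, in place of code of your own. Each camera call takes 0.05 s, during which the arm holds its last target.

## Working session

There is one attempt and no reset: what is moved stays moved. The work goes in short steps, Python scripts to look and compute and a tool call to move; the robot and the scene stay as the last step left them, time stands still between calls to the robot, and variables do not carry over. Pictures are saved under pics/ and viewed, and the job is handed in when it is done.

Besides the shell and the picture viewer there is one more tool, called after "Emit:" by a JSON object that holds its "fn" and its "kwargs". play_rows: Moves the arm, as the interface text tells. Its arguments: {"type":"object","properties":{"series":{"type":"array","items":{"type":"array"}}},"required":["series"]}

```bash
ls; mkdir -p pics; cat > h.py <<'E'
import numpy as np, cv2
from cell import manip
def cam(n,fn=None):
    c=manip.camera(n); p=np.array(c["pixels"])
    if fn: cv2.imwrite("pics/"+fn,p[:,:,::-1])
    return c
def K(c):
    f=192/np.tan(np.radians(c["vertical_fov"])/2)
    return np.array([[f,0,c["cx"]],[0,f,c["cy"]],[0,0,1]])
def proj(c,P):
    P=np.atleast_2d(P); E=np.array(c["extrinsics"]); q=P@E[:3,:3].T+E[:3,3]
    q=q@K(c).T; return q[:,:2]/q[:,2:]
def ray(c,uv):
    E=np.array(c["extrinsics"]); R=E[:3,:3]; o=-R.T@E[:3,3]
    d=R.T@np.linalg.solve(K(c),[uv[0],uv[1],1]); return o,d/np.linalg.norm(d)
def atz(c,uv,z):
    o,d=ray(c,uv); return o+d*(z-o[2])/d[2]
E
python3 - <<'E'
from h import *
for n in ["scene","side","wrist"]:
    c=cam(n,n+"0.png"); print(n,c["vertical_fov"],np.round(c["extrinsics"],3).tolist())
    for t in ["rack","prop","stand","petri_a","marker_pen","oil"]:
        print(t,[(round(r["p"],2),r["rect"]) for r in manip.regions_of(t,n)])
s=manip.state();print(s)
E
```

```text
pics
scene 46.37929526618154 [[0.512, -0.859, 0.021, -0.068], [-0.511, -0.325, -0.796, 0.393], [0.69, 0.396, -0.605, 0.476], [0.0, 0.0, 0.0, 1.0]]
rack [(0.68, [244.9, 186.6, 309.4, 238.9]), (0.58, [91.9, 199.3, 161.1, 261.9])]
prop [(0.72, [239.9, 197.3, 325.7, 221.7])]
stand [(0.85, [220.5, 194.4, 333.2, 267.5])]
petri_a [(0.63, [199.0, 209.8, 224.2, 229.4])]
marker_pen [(0.77, [332.4, 228.1, 354.8, 274.3])]
oil [(0.84, [220.3, 163.9, 231.1, 196.5]), (0.69, [329.9, 225.3, 350.6, 274.0])]
side 57.42371435650766 [[0.821, -0.571, 0.01, -0.258], [-0.296, -0.439, -0.848, 0.283], [0.489, 0.693, -0.529, 0.486], [0.0, 0.0, 0.0, 1.0]]
rack [(0.62, [245.5, 174.4, 300.2, 222.5]), (0.59, [144.9, 168.4, 189.9, 202.2])]
prop [(0.68, [268.9, 191.4, 313.0, 213.2])]
stand [(0.97, [229.2, 190.8, 328.2, 246.2])]
petri_a [(0.57, [223.1, 189.3, 241.1, 196.7])]
marker_pen [(0.78, [295.1, 225.5, 341.7, 255.0])]
oil [(0.67, [253.9, 154.3, 260.8, 178.3]), (0.2, [272.8, 193.2, 314.2, 210.7])]
wrist 63.28264969045108 [[0.409, 0.913, -0.001, -0.675], [0.878, -0.393, 0.272, -0.038], [0.248, -0.112, -0.962, 0.3
[... 235 characters left out ...]
 -3.49995813e-04,
        7.29787040e+01, -2.11497337e+00]), 'qd': array([-0.00669826,  0.00583897,  0.00956771,  0.0288738 ,  0.14462488,
       -0.05881346]), 'tau': array([-4.83419335e-04, -5.02068150e+01, -3.57272923e+01,  7.29419896e-02,
        1.84109027e-02,  3.40979021e-06]), 'tool_pos': array([0.27634528, 0.61583917, 0.21602977]), 'orientation': array([[-9.12363290e-01,  4.09381519e-01,  1.13536162e-05],
       [ 4.09381519e-01,  9.12363290e-01,  9.79961985e-06],
       [-6.34683938e-06,  1.35887740e-05, -1.00000000e+00]]), 'ft_force': array([ 0.30171041,  0.68168634, -0.37311989]), 'wrist_torque': array([ 0.01308595,  0.00673817, -0.00689203]), 'gripper_width': 0.0883102054534495}
```

```bash
python3 - <<'E'
import cv2
a=cv2.imread("pics/scene0.png");b=cv2.imread("pics/side0.png")
cv2.imwrite("pics/a.png",cv2.resize(a[140:300,180:380],(800,640),interpolation=2)[:600])
cv2.imwrite("pics/b.png",cv2.resize(b[140:270,200:360],(738,600),interpolation=2))
E
```

```text
(no output)
```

View pics/scene0.png

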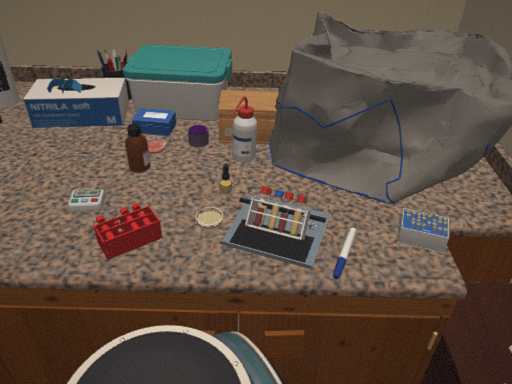

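View pics/side0.png

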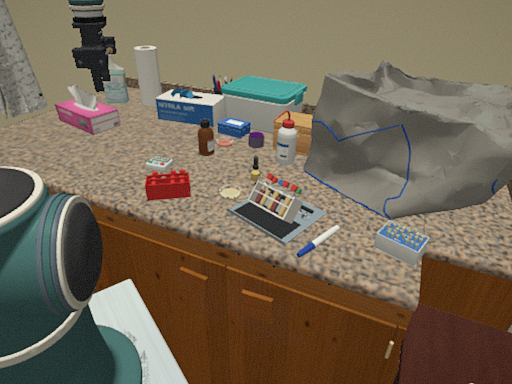

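```bash
sleep 1
```

```text
(no output)
```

View pics/a.png

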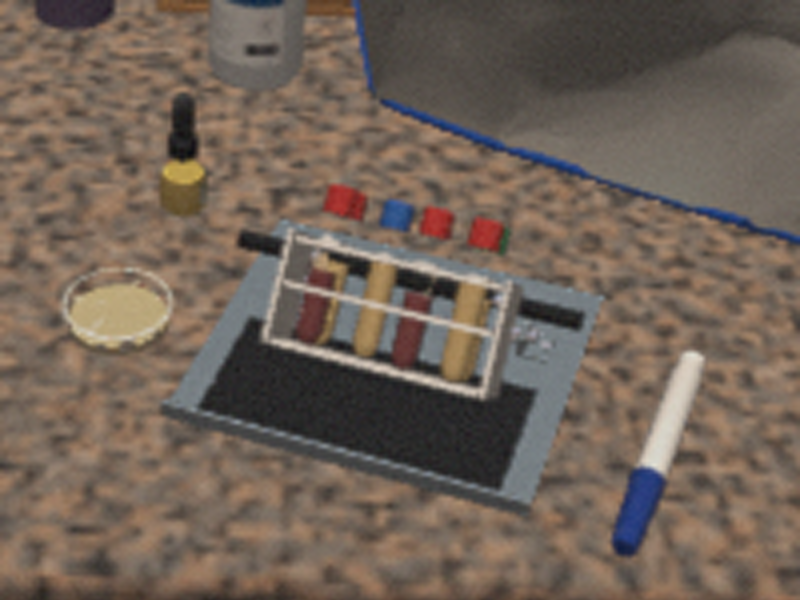

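View pics/b.png

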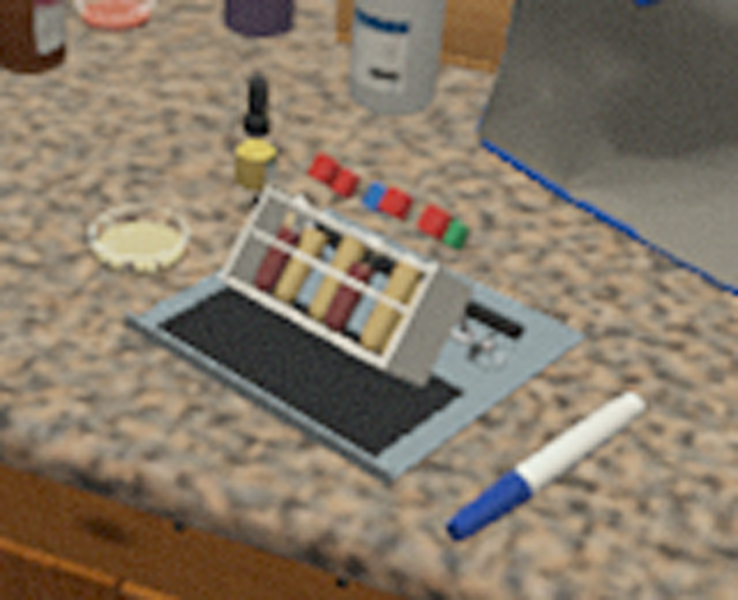

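White rack at scene (277,213) is on the grey stand with the black bar behind it. The look-alikes are the red rack (127,230) and the blue-topped grey tip box (424,230). I choose the white one, and the crop confirms it. Next I fit the stand pose.

```bash
cat > fit.py <<'E'
from h import *
from scipy.optimize import least_squares
cs=cam("scene");cd=cam("side")
A=lambda u,v:(180+u/4,140+v/4); B=lambda u,v:(200+u/4.6125,140+v/4.6125)
obs=[(cs,A(165,406),(-66,90,9)),(cs,A(532,500),(-66,-90,9)),(cs,A(284,221),(98,90,3)),(cs,A(604,297),(98,-90,3)),
(cd,B(127,320),(-66,90,9)),(cd,B(392,472),(-66,-90,9)),(cd,B(582,337),(98,-90,3)),
(cs,A(240,239),(34,85,36)),(cs,A(583,318),(34,-85,36)),(cd,B(523,326),(34,-85,36)),
(cs,A(205,405),(-60,75,5)),(cs,A(500,486),(-60,-75,5)),(cd,B(160,326),(-60,75,5)),(cd,B(378,455),(-60,-75,5)),(cd,B(462,392),(13,-75,5))]
def W(p,L):
    c,s=np.cos(p[2]),np.sin(p[2]); L=np.array(L)/1000
    return np.array([p[0]+c*L[0]-s*L[1],p[1]+s*L[0]+c*L[1],L[2]])
f=lambda p:np.concatenate([proj(c,W(p,L))[0]-np.array(uv) for c,uv,L in obs])
g=atz(cs,A(390,350),0.0)
r=least_squares(f,[g[0],g[1],0.],loss='soft_l1')
print(r.x,np.degrees(r.x[2]));print(np.round(f(r.x).reshape(-1,2),1).tolist())
p=r.x
for n,c in(("scene",cs),("side",cd)):
    im=np.array(c["pixels"])[:,:,::-1].copy()
    u0,v0=(180,140) 
    im=cv2.resize(im[140:300,180:380],(800,640),interpolation=2)
    def D(L,col,cl=True):
        q=proj(c,np.array([W(p,l) for l in L]));q=((q-[u0,v0])*4).astype(int);cv2.polylines(im,[q.reshape(-1,1,2)],cl,col,1)
    D([(-66,90,3),(-66,-90,3),(98,-90,3),(98,90,3)],(0,255,0)); D([(34,85,36),(34,-85,36)],(0,255,255),0)
    th=np.radians(41);bx=[]
    def k(x,z): return (x+0)*np.cos(th)+z*np.sin(th),5-x*np.sin(th)+z*np.cos(th)
    for x,z in((0,0),(0,56),(-44,56),(-44,0)):
        X,Z=k(x,z);bx+=[(X,52,Z)]
    D(bx,(255,0,255));D([(a,-52,b) for a,_,b in bx],(255,0,255))
    for y in(37,12,-37):
        X,Z=k(-11.5,82);D([(X-2,y,Z),(X+2,y,Z)],(255,255,255))
    cv2.imwrite(f"pics/fit_{n}.png",im[:600])
s=manip.state();print("tcp_to_grasp",manip.tcp_to_grasp)
R=np.array(s["orientation"]);print("tool in stand yaw", np.degrees(np.arctan2(R[1,0],R[0,0])))
# bag near edge points
for uv in[(274,165),(330,181),(390,195)]: 
    w=atz(cs,uv,0); c,s_=np.cos(p[2]),np.sin(p[2]); d=w[:2]-p[:2]; print(w,(c*d[0]+s_*d[1],-s_*d[0]+c*d[1]))
for uv in[(212,219),(225,190),(347,250)]:
    w=atz(cs,uv,0); d=w[:2]-p[:2]; print(uv,(c*d[0]+s_*d[1],-s_*d[0]+c*d[1]))
E
python3 fit.py; grep -n "" /dev/null; python3 -c "
from cell import manip;print([a for a in dir(manip) if a[0]!='_'])"
```

```text
[0.49955149 0.16122494 0.19396831] 11.113565278781582
[[0.0, -0.7], [0.7, 0.7], [-0.6, -1.2], [0.7, -1.0], [-0.4, -1.8], [0.2, -0.3], [1.6, -0.9], [2.4, -0.0], [-1.1, 0.1], [-1.3, 0.5], [-1.5, 1.0], [1.2, 1.3], [-1.4, -0.3], [-0.6, 0.3], [1.5, -0.8]]
tcp_to_grasp 0.0187
tool in stand yaw 155.83204720620498
[0.71013835 0.28106423 0.        ] (np.float64(0.2297372729345503), np.float64(0.07700043653155289))
[0.72189946 0.14103474 0.        ] (np.float64(0.2142865376897373), np.float64(-0.06267009867259166))
[0.7445585  0.00745196 0.        ] (np.float64(0.21077200048086359), np.float64(-0.19811543492312092))
(212, 219) (np.float64(-0.00507338120556813), np.float64(0.13617593573825662))
(225, 190) (np.float64(0.09512714220545214), np.float64(0.14874528459057115))
(347, 250) (np.float64(0.004821517352743564), np.float64(-0.1389035046302551))
['Unreachable', 'camera', 'finish_job', 'regions_of', 'state', 'tcp_to_grasp']
```

View pics/fit_scene.png

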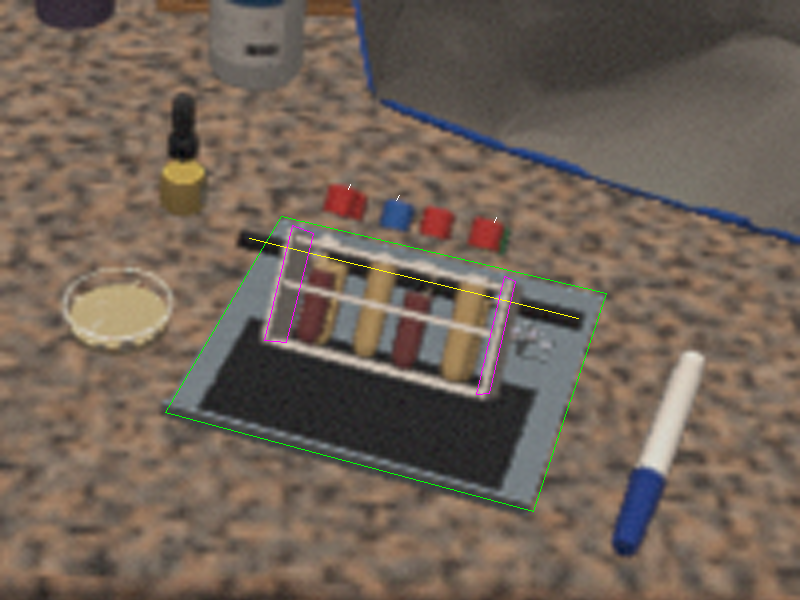

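View pics/fit_side.png

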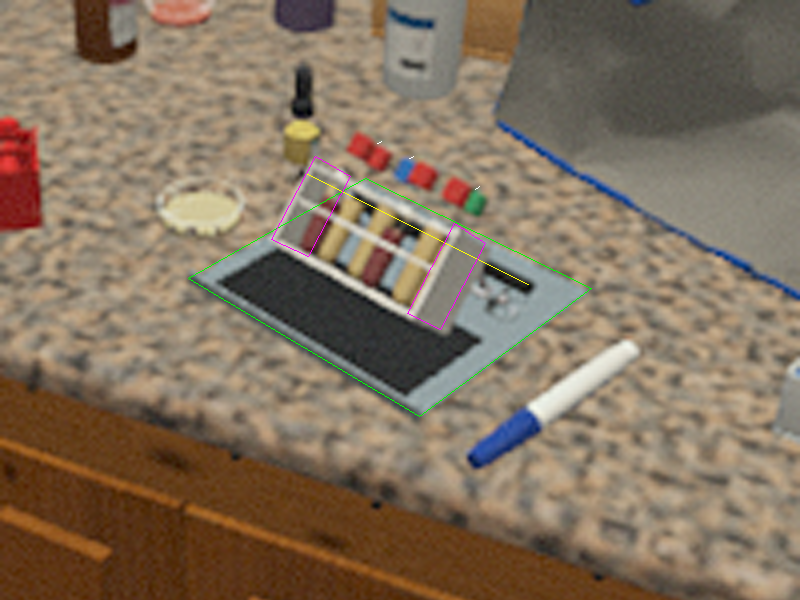

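```bash
cat >> h.py <<'E'
PS=np.array([0.49955,0.16122,0.19397])
def RS():
    c,s=np.cos(PS[2]),np.sin(PS[2]); return np.array([[c,-s,0],[s,c,0],[0,0,1.]])
O=np.array([PS[0],PS[1],0])
def s2w(L): return O+RS()@(np.array(L)/1000)
def w2s(W): return (RS().T@(np.array(W)-O))*1000
def delta(L):
    s=manip.state();R=np.array(s["orientation"])
    return np.round(R.T@(s2w(L)-np.array(s["tool_pos"]))*1000,1)
def st():
    s=manip.state();print("t",round(s["clock"],2),"stand",np.round(w2s(s["tool_pos"]),1),"F",np.round(s["ft_force"],1),"w",round(s["gripper_width"],4))
    print(np.round(RS().T@np.array(s["orientation"]),3).tolist(),np.round(s["qpos"],0))
E
python3 - <<'E'
from h import *
st(); print(delta((100,0,216)))
c=cam("scene")
def H(base,top):
    b=atz(c,base,0); zs=np.linspace(0,.4,401); P=[[b[0],b[1],z] for z in zs]
    q=proj(c,P); i=np.argmin(abs(q[:,1]-top[1])); return w2s(b),zs[i]
print(H((139,168),(135,126)),H((245,158),(242,98)))
E
```

```text
t 1.15 stand [-131.4  489.1  216. ] F [-0.1 -0.2 -0.8] w 0.0879
[[-0.816, 0.578, -0.0], [0.578, 0.816, -0.0], [0.0, -0.0, -1.0]] [64. 15. 92.  0. 73. -2.]
[-471.4 -265.6   -0. ]
(array([100.86578213, 369.63690723,   0.        ]), np.float64(0.112)) (array([232.89689556, 152.50180679,   0.        ]), np.float64(0.16))
```

Emit:
{"fn": "play_rows", "kwargs": {"series": [[[0, 0, -0.15], [0, 0, 0], -0.36], [[0, 0, -0.15], [0, 0, 0], -0.36], [[0, 0, -0.15], [0, 0, 0], -0.36], [[0, 0, -0.15], [0, 0, 0], -0.36], [[0, 0, -0.016], [0, 0, 0], -0.36]]}}

```text
clock: 1.7
tool_pos: [0.2763, 0.6158, 0.216]
orientation: [[-0.981, -0.194, -0.0], [-0.194, 0.981, -0.0], [0.0, -0.0, -1.0]]
ft_force: [-0.1, -0.6, -1.0]
gripper_width: 0.0596
```

```bash
python3 - <<'E'
from h import *
st(); print(delta((100,0,200)))
E
```

```text
t 1.7 stand [-131.4  489.1  216. ] F [-0.1 -0.6 -1. ] w 0.0596
[[-1.0, -0.001, -0.0], [-0.001, 1.0, -0.0], [0.0, -0.0, -1.0]] [ 64.  15.  92.   0.  73. -37.]
[-230.7 -489.4   16. ]
```

Emit:
{"fn": "play_rows", "kwargs": {"series": [[[0, 0, 0], [-21, -44.5, 0], -0.36], [[0, 0, 0], [-21, -44.5, 0], -0.36], [[0, 0, 0], [-21, -44.5, 0], -0.36], [[0, 0, 0], [-21, -44.5, 0], -0.36], [[0, 0, 0], [-21, -44.5, 0], -0.36], [[0, 0, 0], [-21, -44.5, 0], -0.36], [[0, 0, 0], [-21, -44.5, 0], -0.36], [[0, 0, 0], [-21, -44.5, 0], -0.36], [[0, 0, 0], [-21, -44.5, 0], -0.36], [[0, 0, 0], [-21, -44.5, 0], -0.36], [[0, 0, 0], [-21, -44.5, 0], -0.36], [[0, 0, 0], [0, 0, 0], -0.36]]}}

```text
clock: 2.9
tool_pos: [0.6006, 0.175, 0.2161]
orientation: [[-0.983, -0.184, 0.002], [-0.184, 0.983, -0.002], [-0.001, -0.002, -1.0]]
ft_force: [0.2, 0.5, 0.6]
gripper_width: 0.0598
```

```bash
python3 - <<'E'
from h import *
st(); print(delta((85,-2,57)))
for n in("scene","wrist"): cam(n,n+"1.png")
E
```

```text
t 2.9 stand [101.9  -5.9 216.1] F [0.2 0.5 0.6] w 0.0598
[[-1.0, 0.009, 0.001], [0.009, 1.0, -0.002], [-0.001, -0.002, -1.0]] [ 14.  10.  98.  -0.  72. -87.]
[ 17.1   4.1 159. ]
```

View pics/scene1.png

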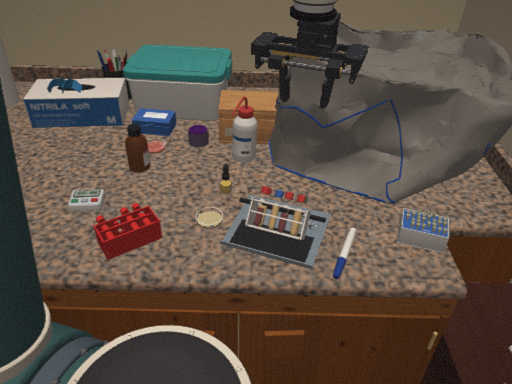

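View pics/wrist1.png

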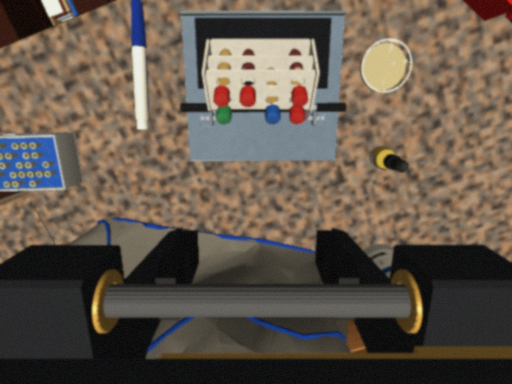

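```bash
python3 - <<'E'
from h import *
c=cam("wrist"); im=np.array(c["pixels"])[:,:,::-1].copy()
for L in [(-66,90,9),(-66,-90,9),(98,90,3),(98,-90,3),(34,85,36),(34,-85,36)]:
    print(L,proj(c,s2w(L))[0].round(1)); 
th=np.radians(41)
for y in (37,12,-37):
    x,z=-11.5,82; print("cap",y,proj(c,s2w((x*np.cos(th)+z*np.sin(th),y,5-x*np.sin(th)+z*np.cos(th))))[0].round(1))
print("tcp",proj(c,np.array(manip.state()["tool_pos"]))[0])
cv2.imwrite("pics/w1.png",cv2.resize(im[:200,150:400],(750,600),interpolation=2))
E
```

```text
(-66, 90, 9) [340.7  11.9]
(-66, -90, 9) [174.   12.6]
(98, 90, 3) [330.3 161.2]
(98, -90, 3) [185.3 161.8]
(34, 85, 36) [336.2 108.1]
(34, -85, 36) [179.3 108.8]
cap 37 [295.8 120.5]
cap 12 [270.2 120.7]
cap -37 [219.9 120.9]
tcp [258.60455832 228.02430019]
```

View pics/w1.png

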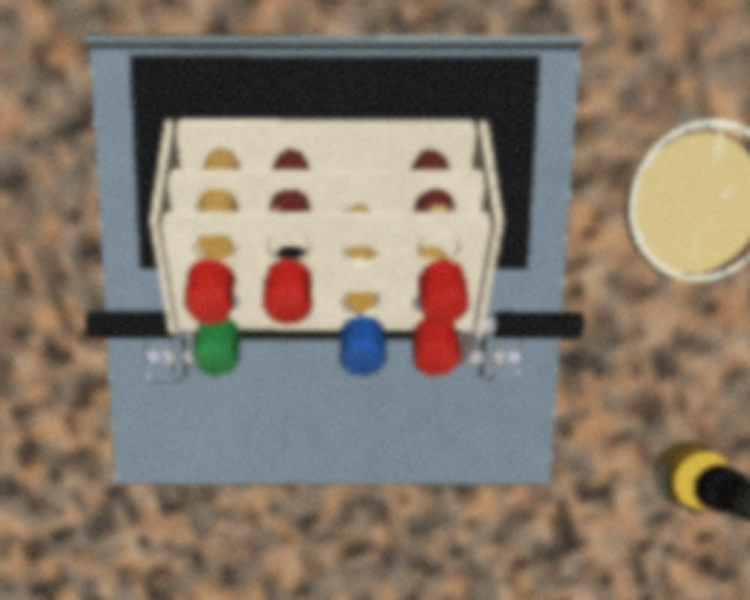

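```bash
sed -i 's/0.49955,0.16122/0.49907,0.16367/' h.py; python3 - <<'E'
from h import *
st(); print(delta((88,-2,58)))
E
```

```text
t 3.05 stand [ 99.5  -2.8 215.9] F [ 0.2  0.7 -0. ] w 0.06
[[-1.0, 0.003, -0.001], [0.003, 1.0, 0.001], [0.001, 0.001, -1.0]] [ 14.  10.  98.   0.  72. -87.]
[ 11.4   0.6 157.9]
```

Emit:
{"fn": "play_rows", "kwargs": {"series": [[[0, 0, 0], [3, 0, 40], -0.36], [[0, 0, 0], [3, 0, 40], -0.36], [[0, 0, 0], [3, 0, 40], -0.36], [[0, 0, 0], [3, 1, 38], -0.36], [[0, 0, 0], [0, 0, 0], -0.36], [[0, 0, 0], [0, 0, 0], -0.36]]}}

```text
clock: 3.65
tool_pos: [0.5844, 0.18, 0.058]
orientation: [[-0.981, -0.194, -0.002], [-0.194, 0.981, -0.0], [0.002, 0.0, -1.0]]
ft_force: [0.6, 0.2, -0.0]
gripper_width: 0.0599
```

```bash
python3 - <<'E'
from h import *
st()
for n in("scene","wrist","side"): 
    c=cam(n,n+"2.png")
a=cv2.imread("pics/scene2.png");b=cv2.imread("pics/side2.png")
cv2.imwrite("pics/c.png",np.hstack([cv2.resize(x[120:280,200:360],(400,400),interpolation=2) for x in(a,b)]))
E
```

```text
t 3.65 stand [86.9 -0.4 58. ] F [ 0.6  0.2 -0. ] w 0.0599
[[-1.0, -0.002, -0.002], [-0.002, 1.0, 0.0], [0.002, 0.0, -1.0]] [ 15.  17. 108.   0.  56. -86.]
```

View pics/c.png

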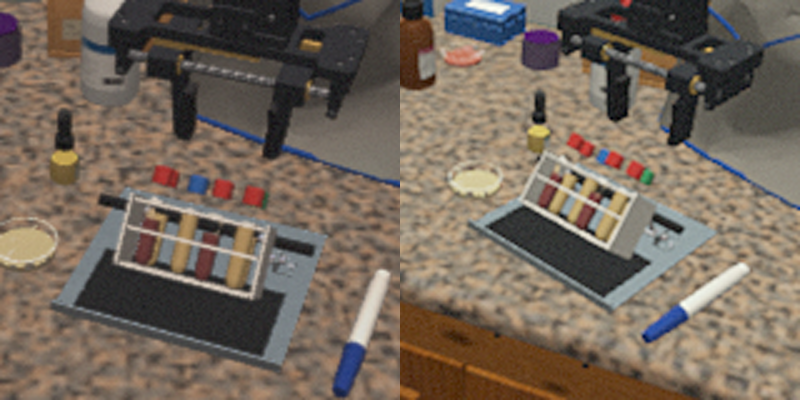

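View pics/wrist2.png

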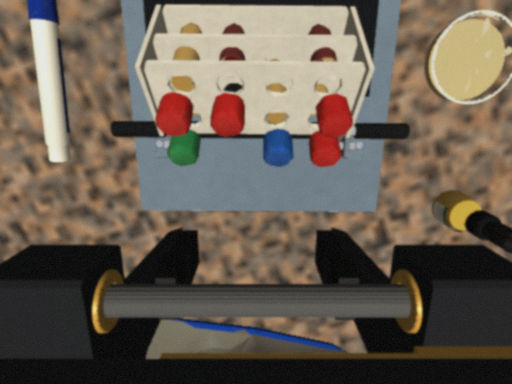

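Emit:
{"fn": "play_rows", "kwargs": {"series": [[[0, 0, 0], [10, -2, 0], -0.36], [[0, 0, 0], [8, 0, 0], -0.36], [[0, 0, 0], [4, 0, 0], -0.36], [[0, 0, 0], [4, 0, 0], -0.36], [[0, 0, 0], [4, 0, 0], -0.36], [[0, 0, 0], [4, 0, 0], -0.36]]}}

```text
clock: 4.4
tool_pos: [0.5522, 0.1701, 0.058]
orientation: [[-0.981, -0.193, 0.0], [-0.193, 0.981, -0.0], [-0.0, -0.0, -1.0]]
ft_force: [-0.0, -0.8, 0.0]
gripper_width: 0.0602
```

Emit:
{"fn": "play_rows", "kwargs": {"series": [[[0, 0, 0], [3, 0, 0], -0.36], [[0, 0, 0], [3, 0, 0], -0.36]]}}

```text
clock: 4.6
tool_pos: [0.5464, 0.1691, 0.0579]
orientation: [[-0.981, -0.193, -0.0], [-0.193, 0.981, -0.0], [0.0, -0.0, -1.0]]
ft_force: [-1.0, 0.2, -0.6]
gripper_width: 0.0602
```

```bash
python3 - <<'E'
from h import *
st()
for n in("scene","wrist","side"): 
    c=cam(n,n+"3.png")
a=cv2.imread("pics/scene3.png");b=cv2.imread("pics/side3.png")
cv2.imwrite("pics/d.png",np.hstack([cv2.resize(x[120:280,200:360],(400,400),interpolation=2) for x in(a,b)]))
E
```

```text
t 4.6 stand [47.5 -3.8 57.9] F [-1.   0.2 -0.6] w 0.0602
[[-1.0, -0.0, -0.0], [-0.0, 1.0, -0.0], [0.0, -0.0, -1.0]] [ 15.  13. 113.   0.  54. -86.]
```

View pics/d.png

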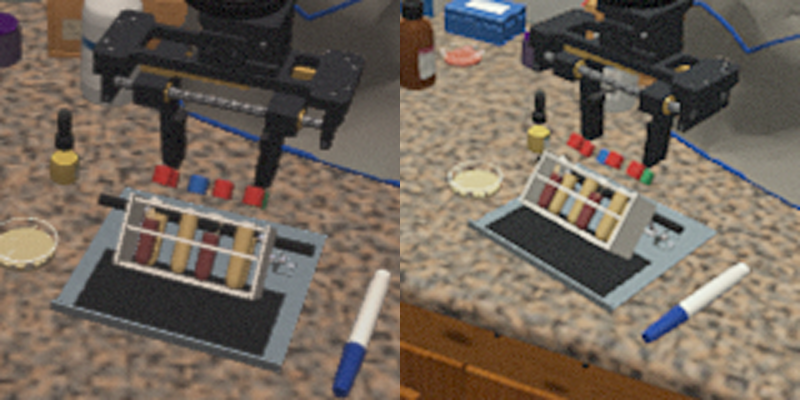

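View pics/wrist3.png

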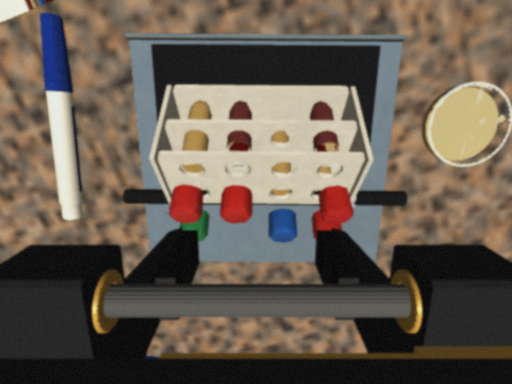

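```bash
python3 - <<'E'
from h import *
s=manip.state();R=np.array(s["orientation"]);t=np.array(s["tool_pos"])
for n in("scene","side","wrist"):
    c=cam(n); print(n,proj(c,[t,t+R@[0,.03,0],t+R@[0,-.03,0],t+R@[.009,.03,0],t+R@[.009,-.03,0]]).round(1).tolist())
    for L in [(51,37,69),(51,-37,69),(98,90,3),(98,-90,3),(34,-85,36),(34,85,36)]: print(L,proj(c,s2w(L))[0].round(1))
c=cv2.imread("pics/scene3.png");cv2.imwrite("pics/e.png",cv2.resize(c[140:240,230:350],(720,600),interpolation=2))
E
```

```text
scene [[285.8, 196.9], [271.3, 193.5], [300.6, 200.3], [270.0, 196.1], [299.4, 203.0]]
(51, 37, 69) [267.  186.9]
(51, -37, 69) [303.1 195.2]
(98, 90, 3) [249.3 193.8]
(98, -90, 3) [330.5 213. ]
(34, -85, 36) [323.4 219.3]
(34, 85, 36) [241.2 199.5]
side [[287.5, 186.9], [277.9, 182.4], [297.5, 191.7], [275.5, 183.7], [295.2, 193.2]]
(51, 37, 69) [275.6 176.4]
(51, -37, 69) [299.9 187.7]
(98, 90, 3) [270.7 184.3]
(98, -90, 3) [326.9 211.7]
(34, -85, 36) [311.1 210.7]
(34, 85, 36) [256.3 183.3]
wrist [[256.6, 228.1], [307.8, 228.2], [205.4, 228.1], [308.6, 213.7], [204.7, 213.6]]
(51, 37, 69) [330.2 241.6]
(51, -37, 69) [196.7 241.4]
(98, 90, 3) [374.  260.7]
(98, -90, 3) [148.8 260.5]
(34, -85, 36) [130.1 195.2]
(34, 85, 36) [395.1 195.5]
```

View pics/e.png

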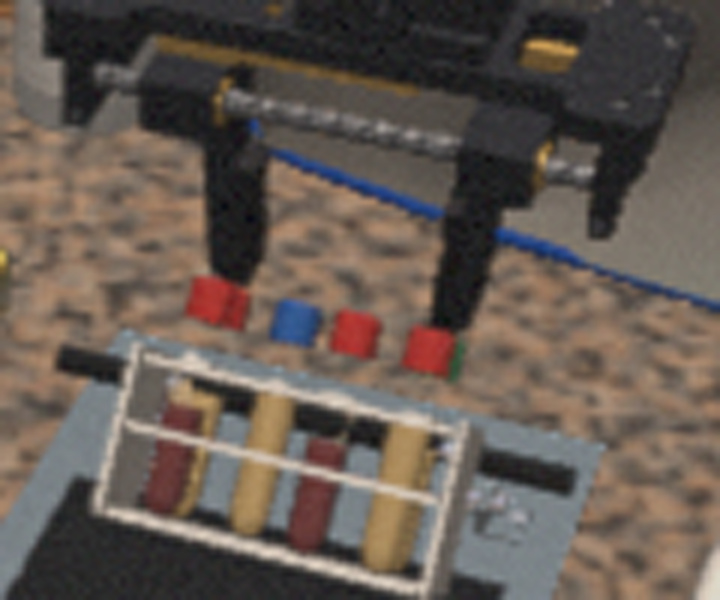

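Emit:
{"fn": "play_rows", "kwargs": {"series": [[[0, 0, 0], [3, 0, 0], -0.36], [[0, 0, 0], [3, 0, 0], -0.36], [[0, 0, 0], [0, 0, 0], -0.36]]}}

```text
clock: 5.2
tool_pos: [0.5408, 0.168, 0.0582]
orientation: [[-0.981, -0.193, 0.001], [-0.193, 0.981, 0.0], [-0.001, 0.0, -1.0]]
ft_force: [0.5, -0.0, 1.1]
gripper_width: 0.0598
```

```bash
cat > shot.py <<'E'
import sys
from h import *
st(); k=sys.argv[1]
for n in("scene","wrist","side"): 
    c=cam(n,n+k+".png")
a=cv2.imread(f"pics/scene{k}.png");b=cv2.imread(f"pics/side{k}.png");w=cv2.imread(f"pics/wrist{k}.png")
cv2.imwrite(f"pics/m{k}.png",np.vstack([np.hstack([cv2.resize(x[140:260,220:340],(360,300),interpolation=2) for x in(a,b)]),cv2.resize(w[:300],(720,300))]))
E
python3 shot.py 4
```

```text
t 5.2 stand [41.7 -3.8 58.2] F [ 0.5 -0.   1.1] w 0.0598
[[-1.0, -0.0, 0.001], [-0.0, 1.0, 0.0], [-0.001, 0.0, -1.0]] [ 15.  12. 114.   0.  54. -86.]
```

View pics/m4.png

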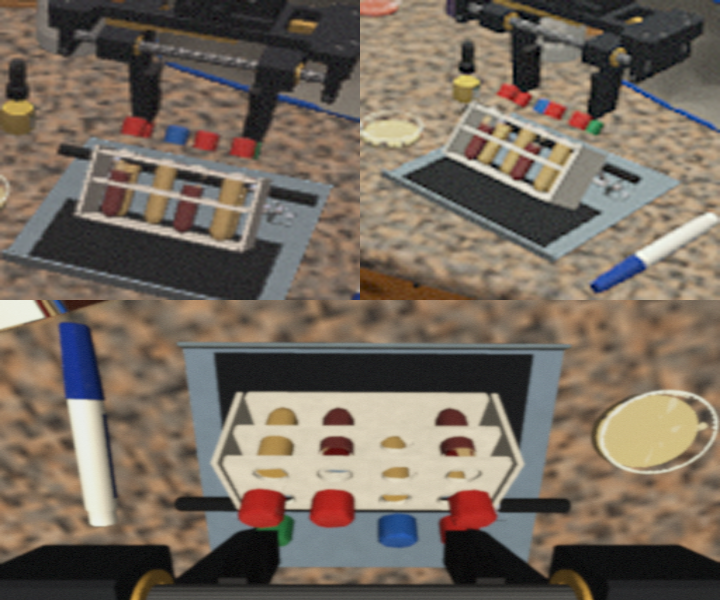

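Emit:
{"fn": "play_rows", "kwargs": {"series": [[[0, 0, 0], [3, 0, 0], -0.36], [[0, 0, 0], [3, 0, 0], -0.36], [[0, 0, 0], [3, 0, 0], -0.36], [[0, 0, 0], [3, 0, 0], -0.36], [[0, 0, 0], [0, 0, 0], -0.36]]}}

```text
clock: 5.85
tool_pos: [0.5322, 0.1663, 0.0609]
orientation: [[-0.981, -0.193, 0.007], [-0.193, 0.981, 0.002], [-0.007, 0.0, -1.0]]
ft_force: [2.7, 0.3, 9.6]
gripper_width: 0.0597
```

```bash
python3 shot.py 5
```

```text
t 5.85 stand [33.  -3.8 60.9] F [2.7 0.3 9.6] w 0.0597
[[-1.0, -0.0, 0.007], [-0.0, 1.0, 0.0], [-0.007, 0.0, -1.0]] [ 15.  11. 115.  -0.  54. -86.]
```

View pics/m5.png

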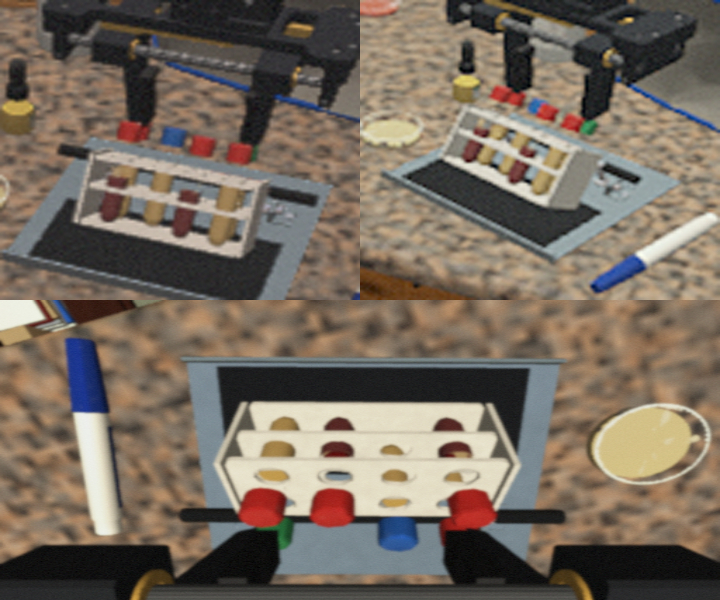

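Emit:
{"fn": "play_rows", "kwargs": {"series": [[[0, 0, 0], [-3, 0, 0], -0.36], [[0, 0, 0], [-3, 0, 0], -0.36], [[0, 0, 0], [-4, 0, 0], -0.36], [[0, 0, 0], [-4, 0, 0], -0.36], [[0, 0, 0], [-4, 0, 0], -0.36], [[0, 0, 0], [-6, 0, 0], -0.36], [[0, 0, 0], [0, 0, 0], -0.36]]}}

```text
clock: 6.7
tool_pos: [0.5527, 0.1703, 0.0574]
orientation: [[-0.981, -0.193, -0.001], [-0.193, 0.981, -0.0], [0.001, -0.0, -1.0]]
ft_force: [-0.5, -0.3, -0.5]
gripper_width: 0.0598
```

```bash
python3 shot.py 6
```

```text
t 6.7 stand [53.9 -3.9 57.4] F [-0.5 -0.3 -0.5] w 0.0598
[[-1.0, -0.0, -0.001], [-0.0, 1.0, -0.0], [0.001, -0.0, -1.0]] [ 15.  13. 112.   0.  55. -86.]
```

View pics/m6.png

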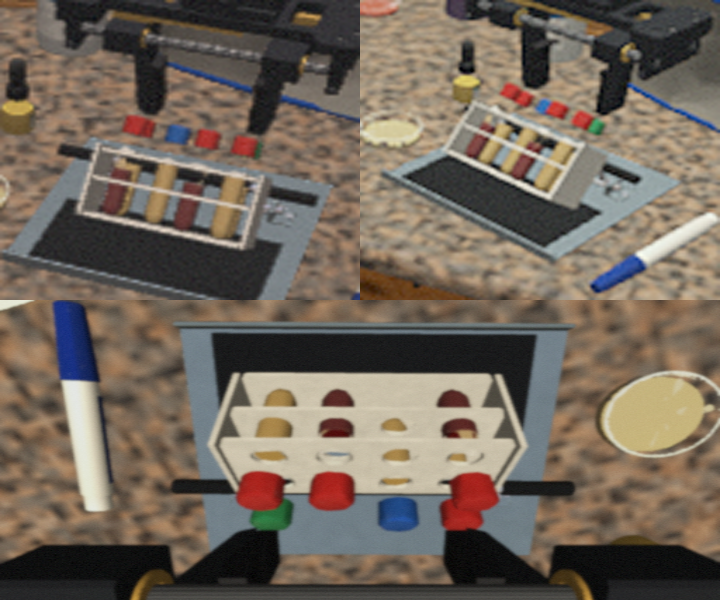

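Emit:
{"fn": "play_rows", "kwargs": {"series": [[[0, 0, 0], [0, 0, -7], -0.36], [[0, 0, 0], [3, 0, 0], -0.36], [[0, 0, 0], [3, 0, 0], -0.36], [[0, 0, 0], [3, 0, 0], -0.36], [[0, 0, 0], [3, 0, -1], -0.36], [[0, 0, 0], [3, 0, -1], -0.36], [[0, 0, 0], [0, 0, 0], -0.36]]}}

```text
clock: 7.55
tool_pos: [0.5373, 0.1673, 0.0671]
orientation: [[-0.981, -0.193, -0.0], [-0.193, 0.981, -0.0], [0.0, -0.0, -1.0]]
ft_force: [0.2, -0.8, 0.2]
gripper_width: 0.0602
```

Emit:
{"fn": "play_rows", "kwargs": {"series": [[[0, 0, 0], [3, 0, -2], -0.36], [[0, 0, 0], [3, 0, -2], -0.36], [[0, 0, 0], [0, 0, 0], -0.36]]}}

```text
clock: 7.85
tool_pos: [0.5318, 0.1662, 0.0714]
orientation: [[-0.981, -0.193, 0.0], [-0.193, 0.981, 0.0], [-0.0, 0.0, -1.0]]
ft_force: [0.0, -0.5, 0.2]
gripper_width: 0.0602
```

```bash
python3 shot.py 7
```

```text
t 7.85 stand [32.6 -3.8 71.4] F [ 0.  -0.5  0.2] w 0.0602
[[-1.0, -0.0, 0.0], [-0.0, 1.0, 0.0], [-0.0, 0.0, -1.0]] [ 15.  10. 114.   0.  56. -86.]
```

View pics/m7.png

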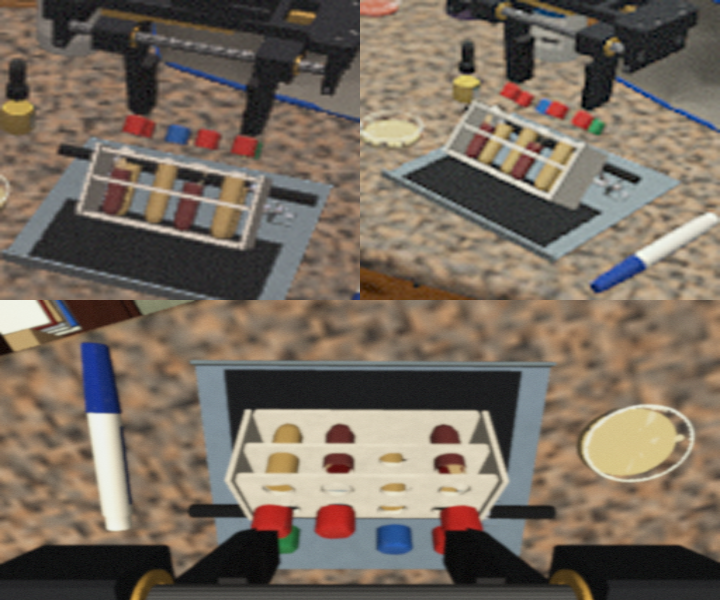

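```bash
python3 - <<'E'
from h import *
s=manip.state();R=np.array(s["orientation"]);t=np.array(s["tool_pos"])
ims=[]
for n,u0,v0 in(("scene",240,140),("side",250,130)):
    c=cam(n); im=np.array(c["pixels"])[:,:,::-1].copy()
    im=cv2.resize(im[v0:v0+90,u0:u0+80],(400,450),interpolation=2)
    for sx in(-.009,.009):
        for y in(.030,.0475,-.03,-.0475):
            q=proj(c,[t+R@[sx,y,0],t+R@[sx,y,-.03]]);q=((q-[u0,v0])*5).astype(int)
            cv2.line(im,tuple(map(int,q[0])),tuple(map(int,q[1])),(0,255,0) if sx>0 else (0,255,255),1)
    for y in(37,12,-37):
        for (x,z) in((51,69),(43,62)): 
            q=((proj(c,s2w((x,y-2,z)))[0]-[u0,v0])*5).astype(int);cv2.circle(im,tuple(map(int,q)),3,(255,255,0),1)
    ims.append(im)
cv2.imwrite("pics/f.png",np.hstack(ims))
E
```

```text
(no output)
```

View pics/f.png

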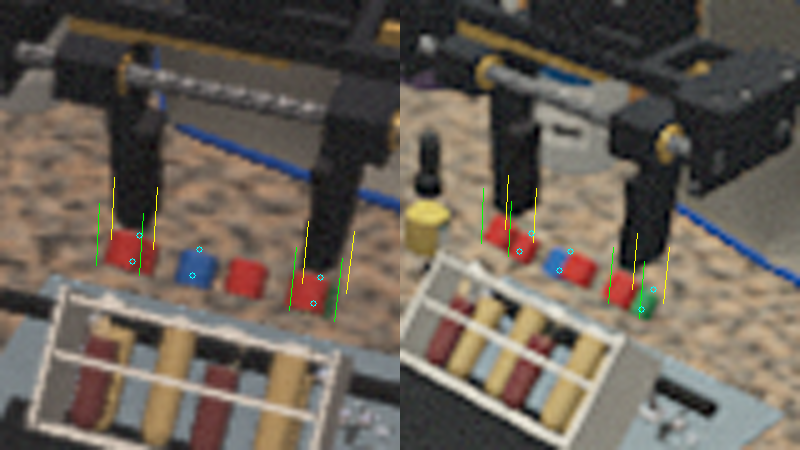

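```bash
python3 - <<'E'
from h import *
s=manip.state();R=np.array(s["orientation"]);t=np.array(s["tool_pos"])
c=cam("wrist");im=np.array(c["pixels"])[:,:,::-1].copy()
E=np.array(c["extrinsics"]);o=-E[:3,:3].T@E[:3,3];print("cam in tool",R.T@(o-t)*1000, "axis",R.T@E[2,:3])
im=cv2.convertScaleAbs(im,alpha=2.2,beta=30)
u0,v0=140,170
im=cv2.resize(im[v0:v0+140,u0:u0+190],(760,560),interpolation=2)
for sx in(-.009,0,.009):
  for y in(.030,.0475,-.03,-.0475):
    q=proj(c,[t+R@[sx,y,0],t+R@[sx,y,-.03]]);q=((q-[u0,v0])*4).astype(int)
    cv2.line(im,tuple(map(int,q[0])),tuple(map(int,q[1])),{.009:(0,255,0),0:(255,255,255),-.009:(0,255,255)}[sx],1)
cv2.imwrite("pics/g.png",im)
E
```

```text
cam in tool [ 7.00494902e+01  9.87201552e-02 -1.69831820e+02] axis [-2.71764673e-01 -2.38772737e-04  9.62363707e-01]
```

View pics/g.png

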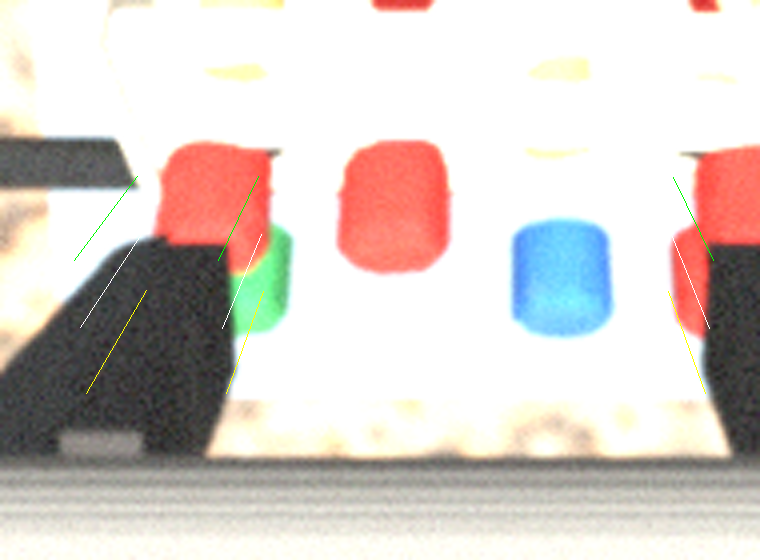

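Emit:
{"fn": "play_rows", "kwargs": {"series": [[[0, 0, 0], [-15, 0, 0], -0.36], [[0, 0, 0], [-15, 2, 0], -0.36], [[0, 0, 0], [-15, 0, 0], -0.36], [[0, 0, 0], [0, 0, 10], -0.36], [[0, 0, 0], [0, 0, 10], -0.36], [[0, 0, 0], [0, 0, 8], -0.36], [[0, 0, 0], [0, 0, 0], -0.36]]}}

```text
clock: 8.85
tool_pos: [0.573, 0.1762, 0.0404]
orientation: [[-0.981, -0.193, -0.005], [-0.193, 0.981, -0.001], [0.005, -0.0, -1.0]]
ft_force: [-0.2, -0.4, -1.0]
gripper_width: 0.0598
```

```bash
cat > ov.py <<'E'
import sys
from h import *
st()
s=manip.state();R=np.array(s["orientation"]);t=np.array(s["tool_pos"])
ims=[]
for n,u0,v0 in(("scene",240,130),("side",250,120)):
    c=cam(n); im=np.array(c["pixels"])[:,:,::-1].copy()
    im=cv2.resize(im[v0:v0+110,u0:u0+80],(400,550),interpolation=2)
    for sx in(-.009,.009):
        for y in(.030,.0475,-.03,-.0475):
            q=proj(c,[t+R@[sx,y,-.0],t+R@[sx,y,-.03]]);q=((q-[u0,v0])*5).astype(int)
            cv2.line(im,tuple(map(int,q[0])),tuple(map(int,q[1])),(0,255,0) if sx>0 else (0,255,255),1)
    ims.append(im)
cv2.imwrite("pics/"+sys.argv[1],np.hstack(ims))
E
python3 ov.py i.png
```

```text
t 8.85 stand [74.9 -2.  40.4] F [-0.2 -0.4 -1. ] w 0.0598
[[-1.0, -0.0, -0.005], [-0.0, 1.0, -0.0], [0.005, -0.0, -1.0]] [ 15.  17. 110.   0.  54. -86.]
```

View pics/i.png

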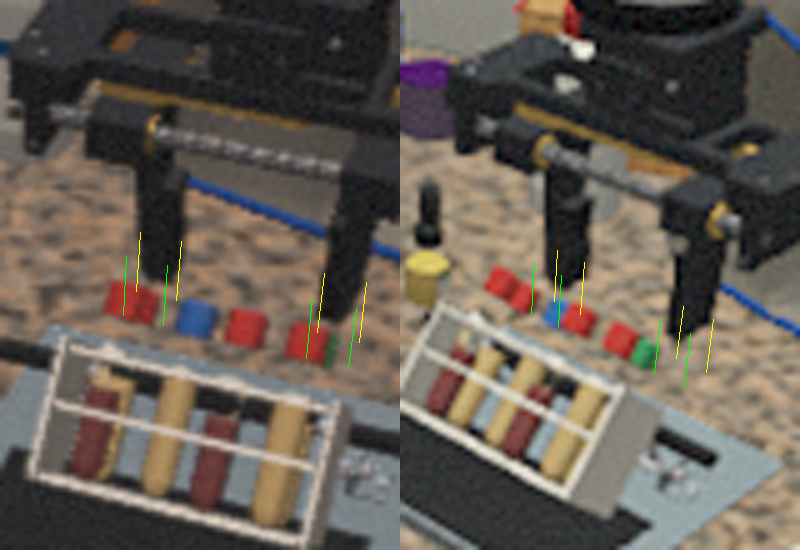

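```bash
python3 - <<'E'
from h import *
c1=cam("scene");c2=cam("side")
def tri(a,b):
    o1,d1=ray(c1,a);o2,d2=ray(c2,b);A=np.array([d1,-d2]).T;k=np.linalg.lstsq(A,o2-o1,rcond=None)[0]
    p,q=o1+k[0]*d1,o2+k[1]*d2;return w2s((p+q)/2).round(1),np.linalg.norm(p-q)*1000
print(tri((272.4,186),(283.6,175.6)),tri((308,193.6),(308,186.6)))
st()
E
```

```text
(array([72.9, 31.1, 61.5]), np.float64(6.373474093729955)) (array([ 73.6, -42.8,  61.7]), np.float64(5.552864357034248))
t 9.05 stand [77.7 -1.8 43.2] F [ 0.1 -0.1  0.4] w 0.0597
[[-1.0, -0.0, 0.0], [-0.0, 1.0, 0.0], [-0.0, 0.0, -1.0]] [ 15.  17. 110.  -0.  54. -86.]
```

Emit:
{"fn": "play_rows", "kwargs": {"series": [[[0, 0, 0], [6, 0, 2], -0.36], [[0, 0, 0], [6, 0, 0], -0.36], [[0, 0, 0], [4, 0, 0], -0.36], [[0, 0, 0], [4, 0, 0], -0.36], [[0, 0, 0], [0, 0, 0], -0.36]]}}

```text
clock: 9.55
tool_pos: [0.5556, 0.1729, 0.0412]
orientation: [[-0.981, -0.193, 0.0], [-0.193, 0.981, 0.0], [-0.0, 0.0, -1.0]]
ft_force: [0.7, -0.9, -0.2]
gripper_width: 0.0602
```

```bash
python3 shot.py 8
```

```text
t 9.55 stand [57.2 -1.8 41.2] F [ 0.7 -0.9 -0.2] w 0.0602
[[-1.0, -0.0, 0.0], [-0.0, 1.0, 0.0], [-0.0, 0.0, -1.0]] [ 15.  15. 112.   0.  53. -86.]
```

View pics/m8.png

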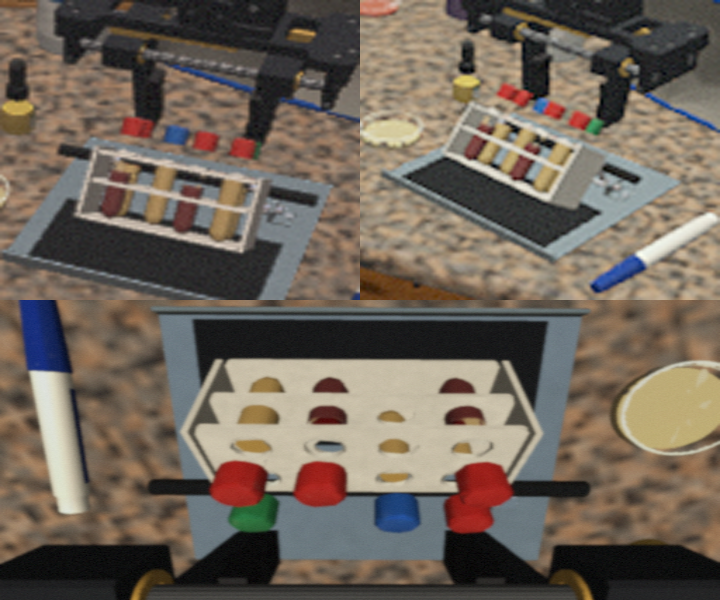

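Emit:
{"fn": "play_rows", "kwargs": {"series": [[[0, 0, 0], [3, 0, 0], -0.36], [[0, 0, 0], [3, 0, -1], -0.36], [[0, 0, 0], [3, 0, -1], -0.36], [[0, 0, 0], [3, 0, -1], -0.36], [[0, 0, 0], [0, 0, 0], -0.36]]}}

```text
clock: 10.2
tool_pos: [0.5437, 0.1706, 0.044]
orientation: [[-0.981, -0.193, -0.001], [-0.193, 0.981, -0.0], [0.001, -0.0, -1.0]]
ft_force: [-0.3, 0.7, -0.6]
gripper_width: 0.0601
```

```bash
python3 shot.py 9
```

```text
t 10.2 stand [45.1 -1.8 44. ] F [-0.3  0.7 -0.6] w 0.0601
[[-1.0, -0.0, -0.001], [-0.0, 1.0, -0.0], [0.001, -0.0, -1.0]] [ 15.  13. 114.  -0.  53. -86.]
```

View pics/m9.png

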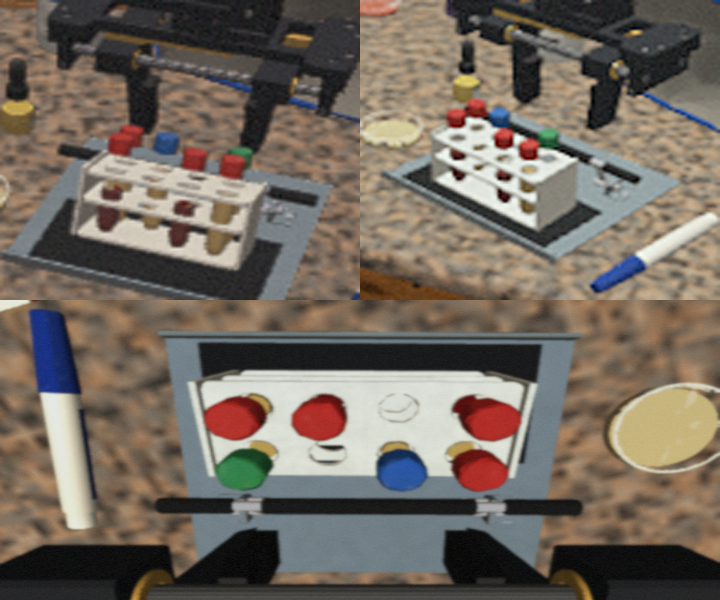

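Emit:
{"fn": "play_rows", "kwargs": {"series": [[[0, 0, 0], [0, 0, -35], -0.36], [[0, 0, 0], [0, 0, -45], 1], [[0, 0, 0], [0, -40, 0], 1], [[-0.15, 0, 0], [0, -35, 0], 1], [[-0.15, 0, 0], [0, 0, 0], 1], [[-0.05, 0, 0], [0, 0, 0], 1], [[0, 0, 0], [0, 0, 0], 1], [[0, 0, 0], [0, 0, 0], 1]]}}

```text
clock: 11.15
tool_pos: [0.5581, 0.0989, 0.1235]
orientation: [[-0.981, -0.18, -0.066], [-0.192, 0.926, 0.326], [0.003, 0.333, -0.943]]
ft_force: [-0.7, 0.3, 0.2]
gripper_width: 0.006
```

```bash
cat >> h.py <<'E'
def tip():
    s=manip.state();R=np.array(s["orientation"]);return w2s(np.array(s["tool_pos"])-.0187*R[:,2])
def dtip(L):
    s=manip.state();R=np.array(s["orientation"]);return np.round(R.T@RS()@(np.array(L)-tip()),1)
E
python3 - <<'E'
from h import *
st();print(tip().round(1)); print(dtip((6,-77,100)),dtip((6,-77,28)))
E
python3 shot.py 10
```

```text
t 11.15 stand [ 45.4 -75.  123.5] F [-0.7  0.3  0.2] w 0.006
[[-1.0, 0.001, -0.002], [0.001, 0.943, 0.333], [0.003, 0.333, -0.943]] [  -4.   11.  110.   20.   66. -115.]
[ 45.5 -81.2 141.1]
[39.4 -9.8 40.2] [ 39.2 -33.7 108.1]
t 11.15 stand [ 45.4 -75.  123.5] F [-0.7  0.3  0.2] w 0.006
[[-1.0, 0.001, -0.002], [0.001, 0.943, 0.333], [0.003, 0.333, -0.943]] [  -4.   11.  110.   20.   66. -115.]
```

View pics/m10.png

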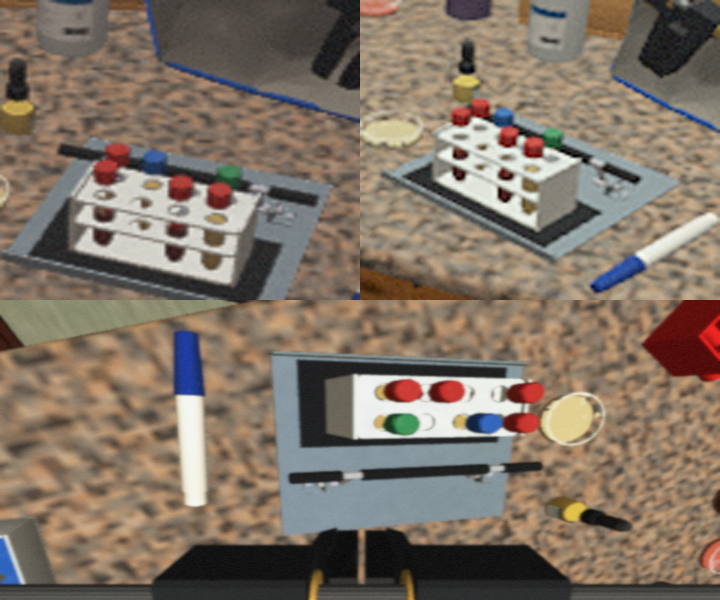

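Emit:
{"fn": "play_rows", "kwargs": {"series": [[[0, 0, 0], [20, -5, 20], 1], [[0, 0, 0], [19, -5, 20], 1], [[0, 0, 0], [0, -8, 22], 1], [[0, 0, 0], [0, -6, 18], 1], [[0, 0, 0], [0, 0, 0], 1], [[0, 0, 0], [0, 0, 0], 1]]}}

```text
clock: 11.9
tool_pos: [0.5187, 0.0967, 0.0407]
orientation: [[-0.981, -0.183, -0.067], [-0.195, 0.925, 0.327], [0.002, 0.334, -0.943]]
ft_force: [-0.1, 0.2, 0.9]
gripper_width: 0.0007
```

```bash
python3 - <<'E'
from h import *
print(tip().round(1)); print(dtip((6,-77,28)))
E
python3 shot.py 11
```

```text
[  6.4 -75.8  58.3]
[  0.4 -11.3  28.2]
t 11.9 stand [  6.4 -69.5  40.7] F [-0.1  0.2  0.9] w 0.0007
[[-1.0, -0.001, -0.003], [-0.002, 0.943, 0.334], [0.002, 0.334, -0.943]] [  -5.   13.  118.   22.   57. -120.]
```

View pics/m11.png

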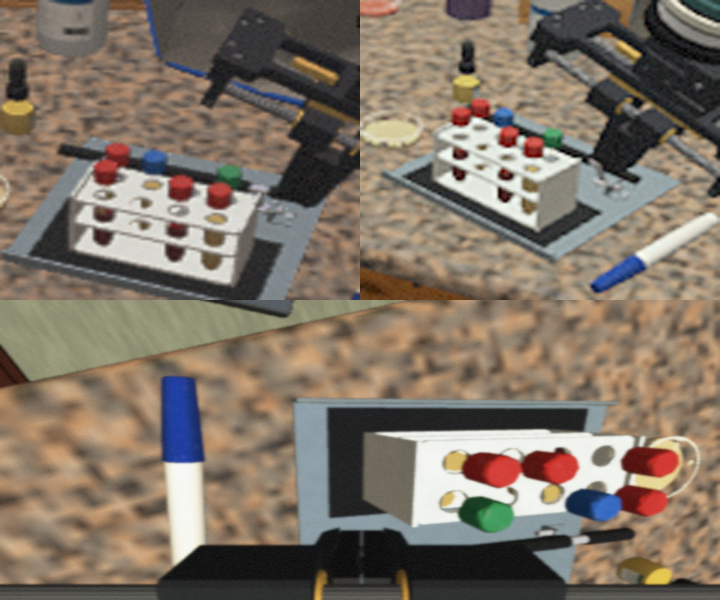

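```bash
python3 - <<'E'
from h import *
s=manip.state();R=np.array(s["orientation"]);t=np.array(s["tool_pos"])-.0187*R[:,2]
ims=[]
for n,u0,v0 in(("scene",280,160),("side",270,150)):
    c=cam(n); im=np.array(c["pixels"])[:,:,::-1].copy()
    im=cv2.resize(im[v0:v0+80,u0:u0+60],(400,533),interpolation=2);k=400/60
    im=cv2.convertScaleAbs(im,alpha=1.5,beta=20)
    P=[t+R@[a,b,z] for z in(0,-.03) for a,b in((.009,.0175),(.009,-.0175),(-.009,-.0175),(-.009,.0175))]
    q=((proj(c,P)-[u0,v0])*k).astype(int)
    cv2.polylines(im,[q[:4].reshape(-1,1,2)],True,(0,255,0),1)
    for i in range(4): cv2.line(im,tuple(map(int,q[i])),tuple(map(int,q[i+4])),(0,255,255),1)
    q=((proj(c,[s2w((34,-85,36)),s2w((34,-50,36))])-[u0,v0])*k).astype(int);cv2.line(im,tuple(map(int,q[0])),tuple(map(int,q[1])),(255,0,255),1)
    ims.append(im)
cv2.imwrite("pics/j.png",np.hstack(ims))
E
```

```text
(no output)
```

View pics/j.png

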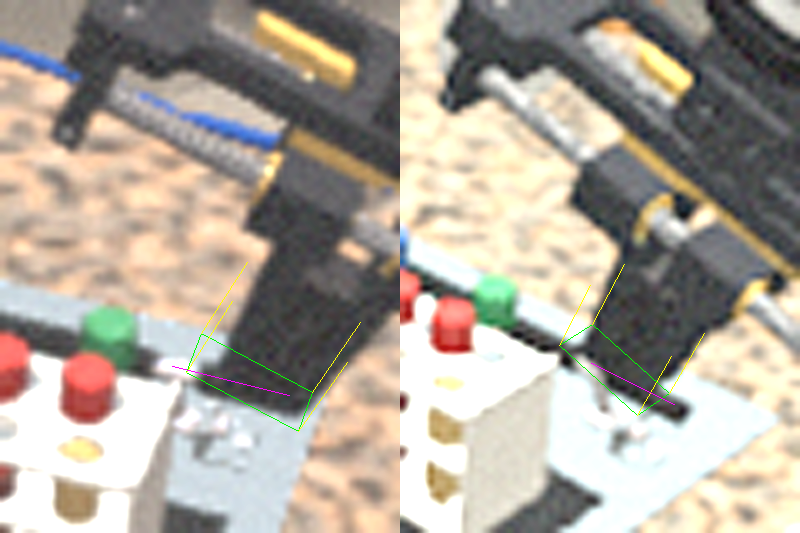

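Emit:
{"fn": "play_rows", "kwargs": {"series": [[[0, 0, 0], [0, -4, 11], 1], [[0, 0, 0], [0, -4, 11], 1], [[0, 0, 0], [0, -4, 11], 1], [[0, 0, 0], [0, 0, 0], 1]]}}

```text
clock: 12.55
tool_pos: [0.5165, 0.0954, 0.0026]
orientation: [[-0.981, -0.18, -0.071], [-0.193, 0.925, 0.327], [0.007, 0.335, -0.942]]
ft_force: [-0.0, 0.4, 1.1]
gripper_width: 0.0004
```

```bash
python3 -c "
from h import *
print(tip().round(1))"
python3 shot.py 12
```

```text
[  4.1 -76.6  20.3]
t 12.55 stand [  4.  -70.3   2.6] F [-0.   0.4  1.1] w 0.0004
[[-1.0, 0.002, -0.006], [-0.0, 0.942, 0.335], [0.007, 0.335, -0.942]] [  -5.   16.  119.   23.   54. -122.]
```

View pics/m12.png

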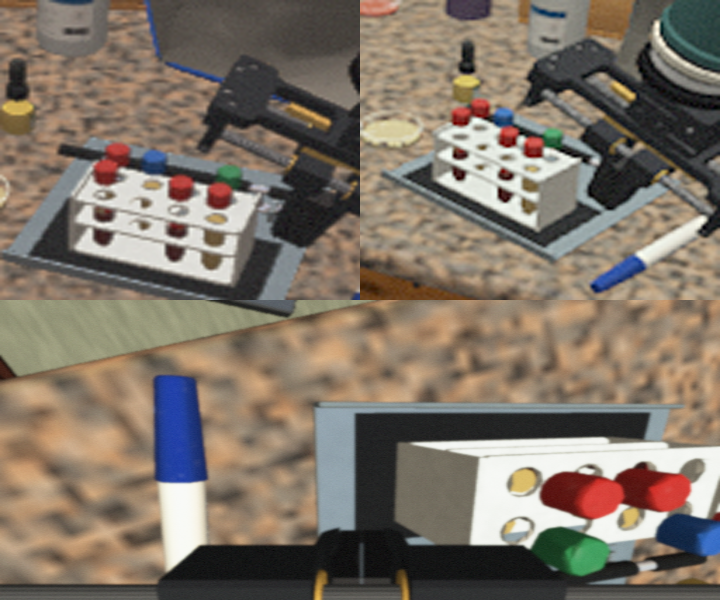

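Emit:
{"fn": "play_rows", "kwargs": {"series": [[[0, 0, 0], [-5, 1, -4], 1], [[0, 0, 0], [-5, 0, 0], 1], [[0, 0, 0], [-4, 0, 0], 1], [[0, 0, 0], [-4, 0, 0], 1], [[0, 0, 0], [-4, 0, 0], 1], [[0, 0, 0], [-4, 0, 0], 1]]}}

```text
clock: 13.3
tool_pos: [0.5449, 0.1002, 0.0093]
orientation: [[-0.981, -0.181, -0.066], [-0.193, 0.925, 0.327], [0.002, 0.334, -0.943]]
ft_force: [-1.4, -0.9, 1.6]
gripper_width: 0.0004
```

Emit:
{"fn": "play_rows", "kwargs": {"series": [[[0, 0, 0], [-4, 0, 0], 1], [[0, 0, 0], [-4, 0, 0], 1], [[0, 0, 0], [-4, 0, 0], 1]]}}

```text
clock: 13.6
tool_pos: [0.5561, 0.1024, 0.0088]
orientation: [[-0.981, -0.181, -0.067], [-0.193, 0.925, 0.327], [0.003, 0.334, -0.943]]
ft_force: [-1.1, -0.1, -0.8]
gripper_width: 0.0004
```

```bash
python3 -c "
from h import *
print(tip().round(1))"
python3 shot.py 13
```

```text
[ 44.2 -77.4  26.5]
t 13.6 stand [ 44.2 -71.1   8.8] F [-1.1 -0.1 -0.8] w 0.0004
[[-1.0, 0.0, -0.003], [-0.001, 0.943, 0.334], [0.003, 0.334, -0.943]] [  -4.   19.  114.   23.   55. -120.]
```

View pics/m13.png

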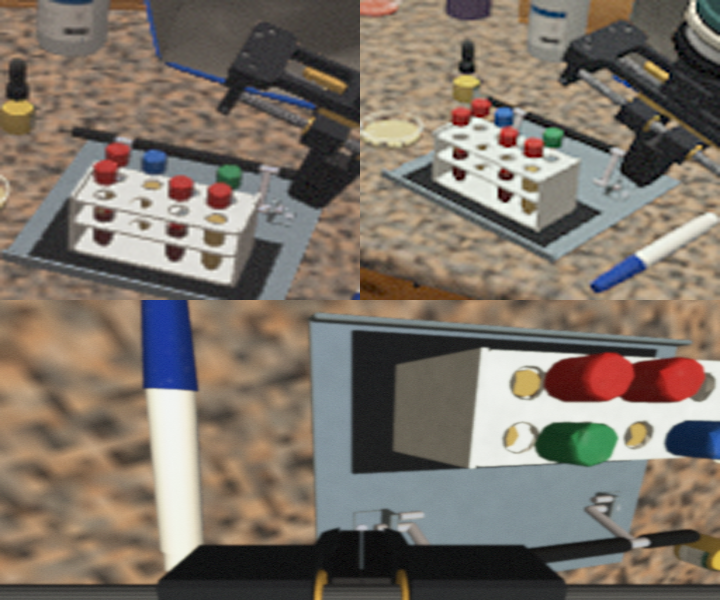

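Emit:
{"fn": "play_rows", "kwargs": {"series": [[[0, 0, 0], [-4, 0, 0], 1], [[0, 0, 0], [-4, 0, 0], 1], [[0, 0, 0], [-3, 0, 0], 1], [[0, 0, 0], [0, 0, 0], 1]]}}

```text
clock: 14.15
tool_pos: [0.5654, 0.1044, 0.0081]
orientation: [[-0.981, -0.181, -0.07], [-0.194, 0.925, 0.327], [0.005, 0.334, -0.943]]
ft_force: [-4.5, -0.6, -4.4]
gripper_width: 0.0005
```

```bash
python3 -c "
from h import *
print(tip().round(1))"
python3 shot.py 14
```

```text
[ 53.8 -77.2  25.7]
t 14.15 stand [ 53.6 -70.9   8.1] F [-4.5 -0.6 -4.4] w 0.0005
[[-1.0, 0.001, -0.005], [-0.001, 0.943, 0.334], [0.005, 0.334, -0.943]] [  -4.   20.  113.   23.   55. -119.]
```

View pics/m14.png

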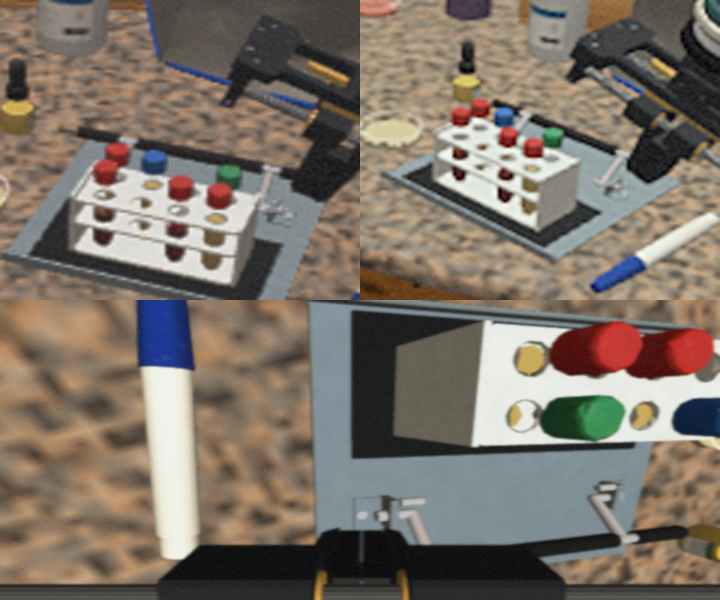

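Emit:
{"fn": "play_rows", "kwargs": {"series": [[[0, 0, 0], [5, 0, 0], 1], [[0, 0, 0], [0, 8, -24], 1], [[0, 0, 0], [-13, 0, 0], 1], [[0, 0, 0], [-13, 0, 0], 1], [[0, 0, 0], [0, 0, 0], 1]]}}

```text
clock: 14.8
tool_pos: [0.5914, 0.1083, 0.0355]
orientation: [[-0.981, -0.183, -0.062], [-0.193, 0.925, 0.327], [-0.003, 0.333, -0.943]]
ft_force: [-0.4, 0.1, 0.4]
gripper_width: 0.0003
```

```bash
python3 -c "
from h import *
print(tip().round(1), dtip((74,-76,16)))"
python3 shot.py 15
```

```text
[ 79.8 -78.3  53.1] [  5.9 -10.2  35.7]
t 14.8 stand [ 79.9 -72.1  35.5] F [-0.4  0.1  0.4] w 0.0003
[[-1.0, -0.001, 0.003], [0.0, 0.943, 0.333], [-0.003, 0.333, -0.943]] [  -3.   20.  109.   22.   58. -118.]
```

View pics/m15.png

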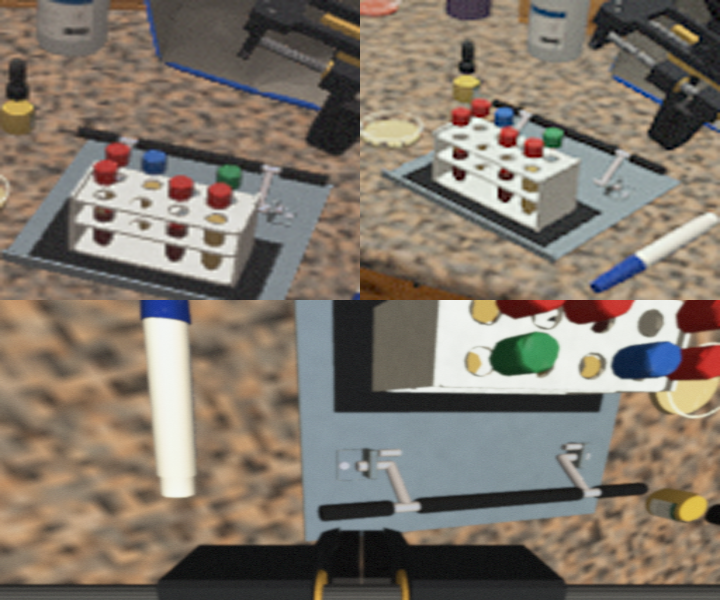

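Emit:
{"fn": "play_rows", "kwargs": {"series": [[[0, 0, 0], [7, 0, 0], 1], [[0, 0, 0], [0, -2, 6], 1], [[0, 0, 0], [0, -2, 5], 1], [[0, 0, 0], [0, -2, 5], 1], [[0, 0, 0], [0, -1.5, 4], 1]]}}

```text
clock: 15.45
tool_pos: [0.5817, 0.1065, 0.0131]
orientation: [[-0.981, -0.181, -0.065], [-0.192, 0.925, 0.328], [0.0, 0.334, -0.943]]
ft_force: [2.7, 1.2, 3.7]
gripper_width: 0.0007
```

Emit:
{"fn": "play_rows", "kwargs": {"series": [[[0, 0, 0], [0, -1.5, 4], 1], [[0, 0, 0], [0, -1.5, 4], 1]]}}

```text
clock: 15.65
tool_pos: [0.5821, 0.1061, 0.005]
orientation: [[-0.981, -0.182, -0.064], [-0.193, 0.925, 0.327], [-0.0, 0.333, -0.943]]
ft_force: [1.4, -0.2, 1.6]
gripper_width: 0.0005
```

```bash
python3 -c "
from h import *
print(tip().round(1), dtip((74,-76,16)))"
python3 shot.py 16
```

```text
[ 70.4 -78.8  22.6] [-3.6  0.4  7.1]
t 15.65 stand [ 70.4 -72.5   5. ] F [ 1.4 -0.2  1.6] w 0.0005
[[-1.0, -0.0, 0.0], [-0.0, 0.943, 0.333], [-0.0, 0.333, -0.943]] [  -4.   21.  111.   23.   55. -119.]
```

View pics/m16.png

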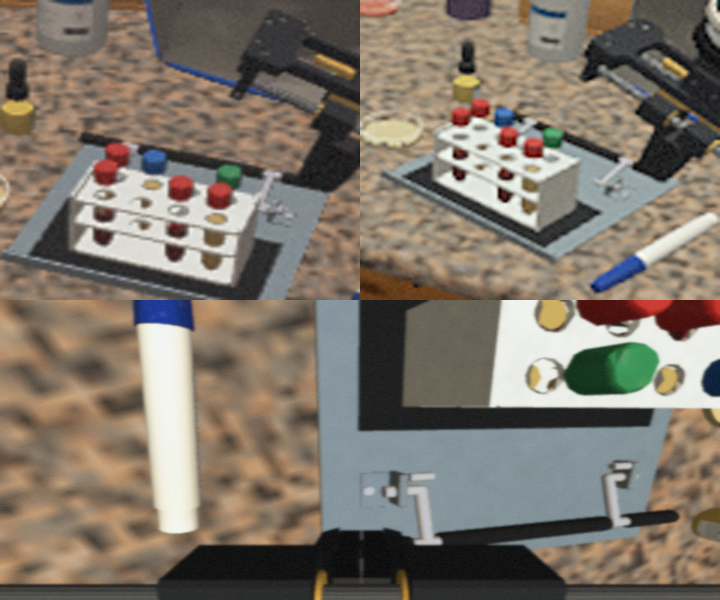

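Emit:
{"fn": "play_rows", "kwargs": {"series": [[[0, 0, 0], [-2, -1, 3], 1], [[0, 0, 0], [-2, -1, 3], 1], [[0, 0, 0], [-1, -1, 3], 1]]}}

```text
clock: 16.1
tool_pos: [0.5854, 0.1074, -0.0052]
orientation: [[-0.981, -0.181, -0.067], [-0.193, 0.925, 0.327], [0.003, 0.334, -0.943]]
ft_force: [-3.2, -0.6, 6.7]
gripper_width: 0.0001
```

Emit:
{"fn": "play_rows", "kwargs": {"series": [[[0, 0, 0], [0, -1, 3], 1], [[0, 0, 0], [0, -0.7, 2], 1]]}}

```text
clock: 16.3
tool_pos: [0.586, 0.1073, -0.0072]
orientation: [[-0.981, -0.183, -0.068], [-0.195, 0.924, 0.328], [0.002, 0.335, -0.942]]
ft_force: [-11.6, -6.9, 29.6]
gripper_width: 0.0003
```

```bash
python3 -c "
from h import *
print(tip().round(1), dtip((74,-76,16)))"
python3 shot.py 17
```

```text
[ 74.5 -78.3  10.4] [ 0.5  4.  -4.5]
t 16.3 stand [ 74.4 -72.   -7.2] F [-11.6  -6.9  29.6] w 0.0003
[[-1.0, -0.001, -0.003], [-0.002, 0.942, 0.335], [0.002, 0.335, -0.942]] [  -3.   23.  110.   23.   54. -120.]
```

View pics/m17.png

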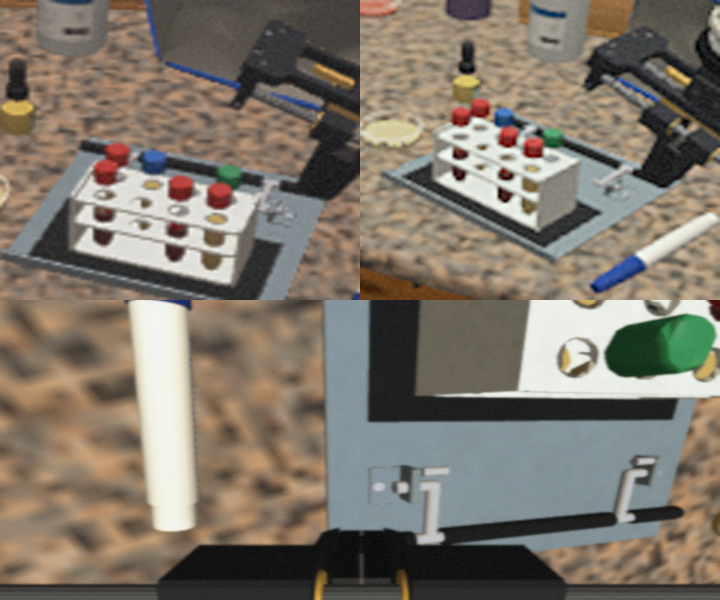

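Emit:
{"fn": "play_rows", "kwargs": {"series": [[[0, 0, 0], [0, 2, -6], 1], [[0, 0, 0], [0, 10, -30], 1], [[0, 0, 0], [0, 16, -45], 1], [[0, 0, 0], [0, 0, 0], 1]]}}

```text
clock: 16.85
tool_pos: [0.5912, 0.1069, 0.0821]
orientation: [[-0.981, -0.185, -0.055], [-0.192, 0.925, 0.327], [-0.009, 0.332, -0.943]]
ft_force: [1.9, 0.3, 0.9]
gripper_width: 0.0003
```

```bash
python3 shot.py 18; python3 - <<'E'
from h import *
ims=[]
for n,u0,v0 in(("scene",235,160),("side",245,150)):
    c=cam(n); im=np.array(c["pixels"])[:,:,::-1].copy();k=4
    im=cv2.resize(im[v0:v0+100,u0:u0+100],(400,400),interpolation=2)
    for a,col in((1.85,(255,0,255)),(1.99,(0,255,0))):
        th=np.arctan2(27,-12.5)-a
        q=((proj(c,[s2w((46.5+30*np.cos(th),y,9+30*np.sin(th))) for y in(-85,85)])-[u0,v0])*k).astype(int)
        cv2.line(im,tuple(map(int,q[0])),tuple(map(int,q[1])),col,1)
    ims.append(im)
cv2.imwrite("pics/k.png",np.hstack(ims))
E
```

```text
t 16.85 stand [ 79.5 -73.5  82.1] F [1.9 0.3 0.9] w 0.0003
[[-1.0, -0.003, 0.009], [0.0, 0.943, 0.332], [-0.009, 0.332, -0.943]] [  -3.   16.  108.   21.   62. -116.]
```

View pics/k.png

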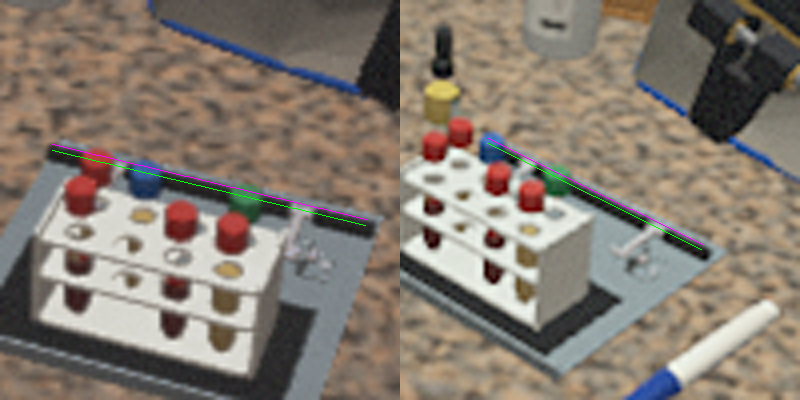

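View pics/m18.png

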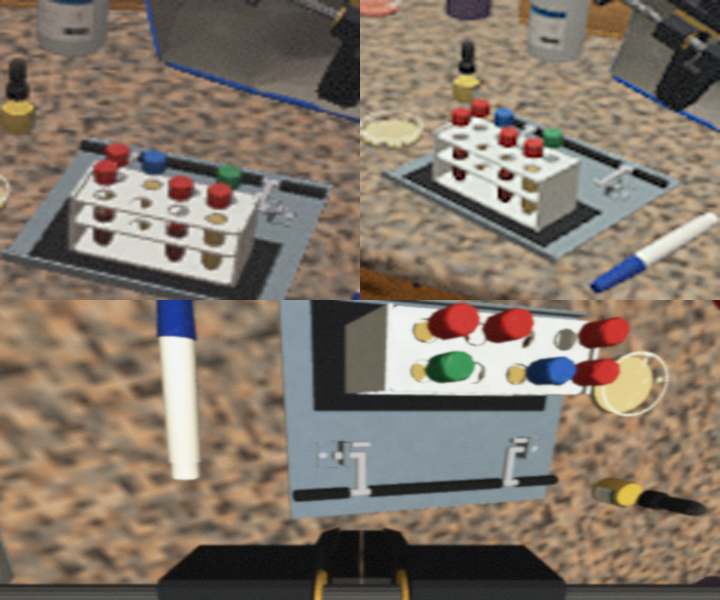

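Emit:
{"fn": "play_rows", "kwargs": {"series": [[[0.15, 0, 0], [0, 0, 0], 1], [[0.15, 0, 0], [0, 0, 0], 1], [[0.04, 0, 0], [0, 0, 0], 1], [[0, 0, 0], [0, 0, 0], 1]]}}

```text
clock: 17.5
tool_pos: [0.5844, 0.1086, 0.0739]
orientation: [[-0.98, -0.197, -0.005], [-0.197, 0.98, -0.001], [0.005, 0.0, -1.0]]
ft_force: [-0.7, 0.5, 0.3]
gripper_width: 0.0006
```

```bash
python3 -c "
from h import *
st();print(tip().round(1), dtip((75,-75,20)))"
```

```text
t 17.5 stand [ 73.1 -70.5  73.9] F [-0.7  0.5  0.3] w 0.0006
[[-1.0, -0.004, -0.005], [-0.004, 1.0, 0.0], [0.005, 0.0, -1.0]] [  8.  14. 109.   0.  57. -93.]
[ 73.2 -70.5  92.6] [-2.2 -4.6 72.6]
```

Emit:
{"fn": "play_rows", "kwargs": {"series": [[[0, 0, 0], [-2, -4, 30], 1], [[0, 0, 0], [0, 0, 30], 1], [[0, 0, 0], [0, 0, 10], 1], [[0, 0, 0], [0, 0, 0], 1]]}}

```text
clock: 17.9
tool_pos: [0.5859, 0.1022, 0.0025]
orientation: [[-0.981, -0.192, -0.008], [-0.192, 0.981, -0.0], [0.008, 0.001, -1.0]]
ft_force: [-0.7, 0.6, 0.4]
gripper_width: 0.0005
```

Emit:
{"fn": "play_rows", "kwargs": {"series": [[[0, 0, 0], [0, 0, 2], 1], [[0, 0, 0], [0, 0, 2], 1], [[0, 0, 0], [0, 0, 0], 1]]}}

```text
clock: 18.2
tool_pos: [0.5897, 0.1033, 0.0027]
orientation: [[-0.981, -0.193, 0.0], [-0.193, 0.981, 0.0], [-0.0, 0.0, -1.0]]
ft_force: [-1.1, 0.9, 0.2]
gripper_width: 0.0008
```

```bash
python3 -c "
from h import *
st();print(tip().round(1))"
```

```text
t 18.2 stand [ 77.2 -76.7   2.7] F [-1.1  0.9  0.2] w 0.0008
[[-1.0, -0.0, 0.0], [-0.0, 1.0, 0.0], [-0.0, 0.0, -1.0]] [  8.  19. 111.   0.  49. -94.]
[ 77.2 -76.7  21.4]
```

Emit:
{"fn": "play_rows", "kwargs": {"series": [[[0, 0, 0], [0, 0, 2], 1], [[0, 0, 0], [0, 0, 2], 1], [[0, 0, 0], [0, 0, 0], 1]]}}

```text
clock: 18.5
tool_pos: [0.5886, 0.1033, -0.0024]
orientation: [[-0.981, -0.193, -0.002], [-0.193, 0.981, -0.0], [0.002, 0.0, -1.0]]
ft_force: [-0.2, 0.3, 0.5]
gripper_width: 0.0004
```

Emit:
{"fn": "play_rows", "kwargs": {"series": [[[0, 0, 0], [0, 0, 1], 1], [[0, 0, 0], [0, 0, 0], 1]]}}

```text
clock: 18.7
tool_pos: [0.5886, 0.1033, -0.0035]
orientation: [[-0.981, -0.193, -0.002], [-0.193, 0.981, -0.0], [0.002, 0.0, -1.0]]
ft_force: [0.4, 0.5, 0.2]
gripper_width: 0.0004
```

Emit:
{"fn": "play_rows", "kwargs": {"series": [[[0, 0, 0], [0, 0, 1], 1], [[0, 0, 0], [0, 0, 0], 1]]}}

```text
clock: 18.9
tool_pos: [0.5886, 0.1032, -0.0045]
orientation: [[-0.981, -0.193, -0.002], [-0.193, 0.981, -0.0], [0.002, 0.0, -1.0]]
ft_force: [0.5, 0.1, 0.3]
gripper_width: 0.0003
```

Emit:
{"fn": "play_rows", "kwargs": {"series": [[[0, 0, 0], [0, 0, 1], 1], [[0, 0, 0], [0, 0, 0], 1]]}}

```text
clock: 19.1
tool_pos: [0.5886, 0.1032, -0.0055]
orientation: [[-0.981, -0.193, -0.002], [-0.193, 0.981, -0.0], [0.002, 0.0, -1.0]]
ft_force: [-0.6, 0.7, -0.3]
gripper_width: 0.0006
```

Emit:
{"fn": "play_rows", "kwargs": {"series": [[[0, 0, 0], [0, 0, 1], 1], [[0, 0, 0], [0, 0, 0], 1]]}}

```text
clock: 19.3
tool_pos: [0.5886, 0.1032, -0.0065]
orientation: [[-0.981, -0.193, -0.002], [-0.193, 0.981, -0.0], [0.002, 0.0, -1.0]]
ft_force: [-0.3, 0.8, 0.4]
gripper_width: 0.0001
```

Emit:
{"fn": "play_rows", "kwargs": {"series": [[[0, 0, 0], [0, 0, 1], 1], [[0, 0, 0], [0, 0, 0], 1]]}}

```text
clock: 19.5
tool_pos: [0.5886, 0.1032, -0.0075]
orientation: [[-0.981, -0.193, -0.002], [-0.193, 0.981, -0.0], [0.002, 0.0, -1.0]]
ft_force: [0.4, 0.2, 0.5]
gripper_width: 0.0007
```

```bash
python3 shot.py 19; python3 - <<'E'
import cv2,numpy as np
a=cv2.imread("pics/scene19.png")[170:240,280:350];b=cv2.imread("pics/side19.png")[165:235,270:340]
cv2.imwrite("pics/l.png",cv2.convertScaleAbs(np.hstack([cv2.resize(x,(400,400),interpolation=2) for x in(a,b)]),alpha=1.5,beta=20))
E
```

```text
t 19.5 stand [ 76.2 -76.6  -7.5] F [0.4 0.2 0.5] w 0.0007
[[-1.0, -0.0, -0.002], [-0.0, 1.0, 0.0], [0.002, 0.0, -1.0]] [  8.  20. 112.   0.  48. -94.]
```

View pics/l.png

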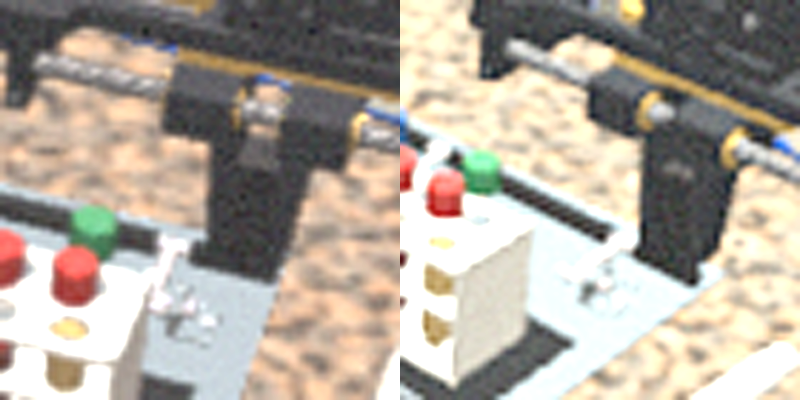

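Emit:
{"fn": "play_rows", "kwargs": {"series": [[[0, 0, 0], [0, 0, 1.5], 1], [[0, 0, 0], [0, 0, 0], 1]]}}

```text
clock: 19.85
tool_pos: [0.589, 0.1033, -0.0085]
orientation: [[-0.981, -0.193, -0.001], [-0.193, 0.981, -0.0], [0.001, 0.0, -1.0]]
ft_force: [-0.2, -1.8, 3.4]
gripper_width: 0.0005
```

Emit:
{"fn": "play_rows", "kwargs": {"series": [[[0, 0, 0], [0, 0, 1], 1], [[0, 0, 0], [0, 0, 0], 1]]}}

```text
clock: 20.05
tool_pos: [0.5891, 0.1033, -0.0087]
orientation: [[-0.981, -0.193, -0.001], [-0.193, 0.981, -0.0], [0.001, 0.0, -1.0]]
ft_force: [-2.2, -1.1, 8.4]
gripper_width: 0.0009
```

Emit:
{"fn": "play_rows", "kwargs": {"series": [[[0, 0, 0], [0, 0, 1], 1], [[0, 0, 0], [0, 0, 0], 1]]}}

```text
clock: 20.25
tool_pos: [0.5892, 0.1033, -0.0089]
orientation: [[-0.981, -0.193, -0.001], [-0.193, 0.981, -0.0], [0.001, 0.0, -1.0]]
ft_force: [-5.3, -0.9, 13.8]
gripper_width: 0.0004
```

Emit:
{"fn": "play_rows", "kwargs": {"series": [[[0, 0, 0], [0, 0, 1], 1], [[0, 0, 0], [0, 0, 0], 1]]}}

```text
clock: 20.45
tool_pos: [0.5892, 0.1034, -0.0091]
orientation: [[-0.981, -0.193, -0.001], [-0.193, 0.981, -0.0], [0.001, 0.0, -1.0]]
ft_force: [-6.3, -0.9, 17.7]
gripper_width: 0.0005
```

Emit:
{"fn": "play_rows", "kwargs": {"series": [[[0, 0, 0], [0, 0, -20], 1], [[0, 0, 0], [0, 0, -50], 1], [[0, 0, 0], [0, 0, -50], 1], [[0, 0, 0], [0, 0, -40], 1], [[0, 0, 0], [0, 0, 0], 1]]}}

```text
clock: 20.95
tool_pos: [0.5941, 0.104, 0.1559]
orientation: [[-0.981, -0.193, 0.012], [-0.193, 0.981, 0.002], [-0.012, -0.001, -1.0]]
ft_force: [0.4, 0.4, 0.9]
gripper_width: 0.0005
```

```bash
python3 shot.py 20; python3 - <<'E'
from h import *
for n in("scene","side"):
    cam(n)
    print(n,[(t,round(r["p"],2),np.round(r["rect"])) for t in("petri_a","oil","marker_pen","rack") for r in manip.regions_of(t,n)[:2]])
E
```

```text
t 20.95 stand [ 81.7 -76.9 155.9] F [0.4 0.4 0.9] w 0.0005
[[-1.0, -0.0, 0.012], [-0.0, 1.0, -0.001], [-0.012, -0.001, -1.0]] [  8.  10. 105.   0.  65. -94.]
scene [('petri_a', 0.84, array([197., 211., 222., 230.])), ('petri_a', 0.38, array([242., 195., 308., 255.])), ('oil', 0.55, array([248., 199., 327., 219.])), ('oil', 0.48, array([221., 163., 232., 198.])), ('marker_pen', 0.89, array([331., 226., 354., 273.])), ('rack', 0.98, array([244., 197., 306., 254.]))]
side [('petri_a', 0.61, array([221., 188., 242., 201.])), ('oil', 0.53, array([295., 223., 341., 257.])), ('oil', 0.44, array([254., 156., 261., 179.])), ('marker_pen', 0.78, array([294., 226., 341., 255.])), ('rack', 0.75, array([146., 168., 193., 201.]))]
```

View pics/m20.png

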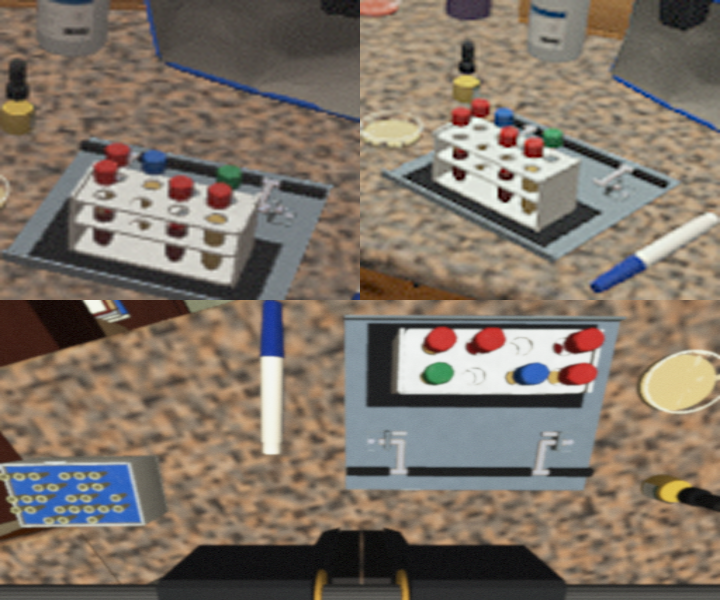

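```bash
python3 -c "
from cell import manip;print(manip.finish_job())"
```

```text
the job is handed in; nothing more can be done
None
```

I pushed the rack upright on the mat, with the prop still raised, then flipped the prop flat on the stand. I handed the job in at about 21 s of the 43 s allowed. No verdict came back, so success is judged from my own checks.

- **Rack:** I pushed it with the two open fingers on the outer back caps. My first pushes ran too high: the fingers end about 19–24 mm short of the reported TCP. They caught the front caps, so the rack tilted part way up (about 10 N on the tool) and settled back on the prop. A lower pass stood it up. The last pictures show it upright, square and on the mat.
- **Prop:** I pushed the bar's −y end from the rack side past the top, then pressed it down from above. The first press ended at about 30 N, with the bar at or near flat. A second, straight press met a hard stop: force rose to about 18 N over roughly 0.6 mm. That fits the bar lying at the end of its travel. I did not read the hinge angle directly; the pictures cannot tell 1.85 from 1.99 rad.
- **Bystanders:** The petri dish, marker and dropper bottle were found within about 2–3 px of their start positions and still stand or lie as they did.
- **Disagreements:** The networks mislabelled some things in the last pictures (the bar and the marker as "oil", the rack as "petri_a", the red rack as "rack"). I discounted these against the pictures.
- **End state:** The arm was clear of everything, with the TCP at z ≈ 0.156 m.

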